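Load the card case under its stayed lid

TASK

Take the screw tin off the lid of the grey card case and stand it on the round cork mat; then raise the lid by its bar handle until its folding stay locks straight, and let go. Take every module out of the wooden holder and slide each fully home, upright, into a slot of its own in the case, any slots; with all of them in, break the stay's knee with its pin and let the lid down until it is shut, with the tin still on the mat. Leave the other things on the bench where they are.

Things in the scene. Friction and masses are not known exactly. Their poses are not given: they have to be found in the camera images.
- case: grey card case fixed to the bench, 180 deep (own x) x 210 wide (own y), walls 5, rim at height 70, 108 tall with the lid shut. Origin: centre of its underside; own x points away from the robot, y left, z up. The lid's hinge line runs along y on the rear rim, 90 behind the origin (+x), height 70. On the 5 mm floor inside lies a guide block (top at height 35) with four slots
- lid_handle (a point): middle of the round bar handle, 10 diameter, 110 long along the case's y, 40 in front of the lid's front face (220 from the hinge line and 18 above it when shut: height 88). It turns with the lid and ends on top of the standing lid, 40 above its edge. Pinched from above across the bar, it can turn between the fingers
- lid (a joint): opening of the lid, rad: 0 shut, about 1.38 resting on the locked stay, about 1.40 the most the stay allows. The lid is 180 x 210 x 38 deep, 600 g, with a damper: let go unlocked it sinks slowly (under 1 rad/s) by its own weight until shut
- knee (a joint): straightening of the folding stay on the left (+y) side of the case, rad: 0 folded (lid shut), 2.615 straight, 2.915 locked on its stop just past straight. Two links, each 81 long: the lower turns on the case at stay_foot, the upper on the lid. Pull the lid up until the stay stops it (about 10 N): the knee drops through straight by its own weight and locks once the pull eases
- knee_pin (a point): middle of the round pin at the stay's knee, 12 diameter, sticking out 52 to the left (+y); this point is 34 further left than stay_foot. Locked, it lies beyond (+x) and above stay_foot; folded, in front of it (78 to -x, 21 above). To break the knee, pull the pin up and towards the robot (a few N) about stay_foot by 50 mm or more; the lid then sinks by itself
- stay_foot (a point): pivot of the stay's lower link on the left outside of the case: 10 in front of the case's origin (-x), 111 to the left (+y), at height 40; the pin moves on a circle of radius 81 about it in the case's x-z plane
- slot0 (a point): slot 0 of the case, counted from the right (case's -y), slots 50 apart: centre of its floor, 15 in front of the case's origin (-x), 5 above it. The slot is 106 long (case's x), 10 wide (case's y) and 30 deep, with flared guide lips along both sides above it (20 wide at the top, 9 tall); a module is home when its origin is at this point
- slot1 (a point): slot 1 of the case, counted from the right (case's -y), slots 50 apart: centre of its floor, 15 in front of the case's origin (-x), 5 above it. The slot is 106 long (case's x), 10 wide (case's y) and 30 deep, with flared guide lips along both sides above it (20 wide at the top, 9 tall); a module is home when its origin is at this point
- slot2 (a point): slot 2 of the case, counted from the right (case's -y), slots 50 apart: centre of its floor, 15 in front of the case's origin (-x), 5 above it. The slot is 106 long (case's x), 10 wide (case's y) and 30 deep, with flared guide lips along both sides above it (20 wide at the top, 9 tall); a module is home when its origin is at this point
- slot3 (a point): slot 3 of the case, counted from the right (case's -y), slots 50 apart: centre of its floor, 15 in front of the case's origin (-x), 5 above it. The slot is 106 long (case's x), 10 wide (case's y) and 30 deep, with flared guide lips along both sides above it (20 wide at the top, 9 tall); a module is home when its origin is at this point
- card0: one of four equal modules (None if absent), standing in the holder: an aluminium slab 100 long (own x) x 8 thick (own y) x 62 tall, about 120 g, with a black pull tab on its top centre, 40 long (x), 12 thick (y), 62 to 90 above the origin, by which it is gripped. Origin: centre of the underside, own z up; both faces and both ends are alike
- card1: one of four equal modules (None if absent), standing in the holder: an aluminium slab 100 long (own x) x 8 thick (own y) x 62 tall, about 120 g, with a black pull tab on its top centre, 40 long (x), 12 thick (y), 62 to 90 above the origin, by which it is gripped. Origin: centre of the underside, own z up; both faces and both ends are alike
- card2: one of four equal modules (None if absent), standing in the holder: an aluminium slab 100 long (own x) x 8 thick (own y) x 62 tall, about 120 g, with a black pull tab on its top centre, 40 long (x), 12 thick (y), 62 to 90 above the origin, by which it is gripped. Origin: centre of the underside, own z up; both faces and both ends are alike
- card3: one of four equal modules (None if absent), standing in the holder: an aluminium slab 100 long (own x) x 8 thick (own y) x 62 tall, about 120 g, with a black pull tab on its top centre, 40 long (x), 12 thick (y), 62 to 90 above the origin, by which it is gripped. Origin: centre of the underside, own z up; both faces and both ends are alike
- holder: wooden bench holder fixed to the bench, 210 (own x) x 130 (own y) x 35 tall, with four slots along its own y at x = -75, -25, 25, 75, each 10.5 wide and 30 deep; the modules stand in them with their underside 5 above the bench. Origin: centre of its underside
- tin: round closed screw tin, 50 diameter, 34 tall, 100 g, standing on the closed lid (its underside at height 108). Origin: centre of its underside
- mat: round cork mat fixed to the bench, 130 diameter, 3 thick, left of the case. Origin: centre of its underside
- meter: bystander: a handheld test meter, 150 x 75 x 30, lying right of the holder; origin at its underside; not to be moved
- driver: bystander: a screwdriver lying on the bench in front of the case; origin at its underside; not to be moved
- spool: bystander: a small wire spool, 52 diameter, 40 tall, near the arm's foot; origin at its underside; not to be moved
- spray: bystander: a spray can, 52 diameter, 170 tall, standing beyond the holder; origin at its underside; not to be moved
- flux: bystander: a small amber jar, 44 diameter, 50 tall, beyond the mat; origin at its underside; not to be moved
- bits: bystander: a small divided parts box, 100 x 70 x 30, near the arm, left of the driver; origin at its underside; not to be moved
- brush: bystander: a brush lying in front of the holder; origin at its underside; not to be moved

How it is judged:
By the outcome, as a careful person would: the job done as asked, in the order asked, and still so for the second after the job is handed in, with the robot touching nothing.
Of card0, card1, card2, card3 only 2 to 4 are there at a start; the rules pass over those that are not, and their reading is None.
At some moment in a run one of tin may be knocked a few centimetres aside while the robot is not near it.
It also fails if it takes over 210 s, if anything falls off the work surface, if the arm or the gripper's body presses on something with over 40 N, if the wrist force passes 120 N, or if a joint passes its speed limit or range.

ROBOT

A 7-joint arm with a two-finger parallel gripper is mounted at the origin on the work surface. World frame = base frame: x ahead of the robot, y to its left, z up, the work surface at z = 0. Lengths are in m, angles in rad, forces in N, time in s.
With the tool pointing down it reaches from about 0.4 to 0.85 m from the base axis. Payload 10.4 kg.
Tool frame: the origin (TCP) lies at the very end of the fingers, on their centre line; the grasp point (between the pads) lies 19 mm behind it; z points along the fingers, y is the direction in which the jaws open and shut (so a half turn about z gives the same grasp; the last joint's range is limited). The gripper opens to 85 mm and grips with 20 to 120 N. Pads are 22 mm wide; open, the fingers measure 114 mm over their backs; the gripper's body (76 mm by 85 mm) begins 54 mm behind the grasp point. The pads swing forward as they close: fully open they stand 13 mm farther back than shut.
Start: joints at [-1.155, 0.332, -0.065, 1.46, 0.022, 1.35, -0.088], TCP at [0.266, 0.566, 0.231] pointing down, gripper open.
Joint ranges: [-2.6, 2.6], [-0.5, 2.12], [-1.47, 1.34], [0.16, 2.42], [-1.27, 4.41], [0.06, 2.06], [-2.6, 2.6]. Speed limits (rad/s): [2.22, 2.22, 2.79, 2.79, 3.14, 3.14, 3.14].

INTERFACE

Orientations are given as a unit quaternion [x, y, z, w].
In Python, from workcell import get_obs, camera, camera_info, hand_in gives the robot as it stands.
- The arm moves only by the tool move_arm, never from a script. Its argument "moves" is a list of rows, each a list of 3 entries, a list of its own where there are three numbers: the shift along the tool's x, y, z in units of 25 mm (1.0 is 25 mm), then the turn, a rotation vector about the tool's x, y, z in degrees, then the opening, from 0 (shut) to 1 (fully open). A call has 1 to 5 rows; each row shifts and turns the commanded pose from where the row before left it, along the tool's axes as they then stand; what a row does not reach is not made up. A row lasts 1/8 s, in which the tool goes at most 62.5 mm and 10.7 degrees, less where a joint would pass 70% of its speed; a pose out of reach is approached as far as the arm can. A call is refused whole if a number of a shift passes 1 or a number of a turn 10.7, either way. A call with a gripper value outside its range is refused whole. The fingers move at their own pace and stop on an object; "squeeze" is the grip in N (left out, the last holds). Time passes only in rows, so rows that do not move let the fingers close. It gives the time, the measured TCP pose, the force and the opening at its end, in the units of the state.
- get_obs(): the state, without advancing time (a new reading comes with each control period).
- camera(name): name is "side" or "top" or "wrist"; returns the picture (384x512x3 uint8, red, green, blue); there is no depth.
- camera_info(name): a dict with "fx", "fy", "cx", "cy" (pixels), "D" ([k1, k2, p1, p2, k3] as OpenCV has them; the pictures are not rectified), "origin" and "rotation" of the camera in the world. Camera axes: x right, y down, z forward; pixel columns grow to the right and rows downward; lengths in m; the calibration is good to about 2 mm. A picture is of the moment at which its call begins: read the wrist's pose just before it. camera_info takes no time and is no camera call; for the wrist camera it gives the pose at the moment of the call.
- hand_in(): hands the job in, once; it reports no verdict.
The state is a dict: "clock": time; "joint_pos": joint angles; "joint_velocities": joint speeds; "tau": joint torques, N m; "position": TCP position; "ee_rot": TCP orientation; "ft_force": force on the tool from outside, world axes, zero at the start; "torque": the same for the moment, N m; "grip_width": opening from 0.0 (shut) to 1.0 (fully open).
Only numpy, scipy, OpenCV 4.12 (cv2) and the standard library are available. Lean on these libraries where they do the work, as an engineer would, in place of code of your own. Each camera call takes 0.05 s, during which the arm holds its last target. There are 200 camera calls.

## Working session

There is one attempt and no reset: what is moved stays moved. The work goes in short steps, Python scripts to look and compute and a tool call to move; the robot and the scene stay as the last step left them, time stands still between calls to the robot, and variables do not carry over. Pictures are saved under pics/ and viewed, about 12 in all and at most 16, crops included, and the job is handed in when it is done.

Besides the shell and the picture viewer there is one more tool, called in YAML: its name, and indented under it one key for each argument. move_arm: Moves the arm, as the interface text tells. Its arguments: {"type":"object","properties":{"moves":{"type":"array","items":{"type":"array"}},"squeeze":{"type":"number"}},"required":["moves"]}

```bash
mkdir -p pics; ls
cat > h.py <<'E'
import numpy as np, cv2
from workcell import get_obs, camera, camera_info, hand_in
from scipy.spatial.transform import Rotation as R
def snap(n,f,crop=None,s=1):
    info=camera_info(n); im=camera(n); np.save('pics/'+f+'.npy',im)
    b=im[...,::-1]
    if crop: b=b[crop[1]:crop[3],crop[0]:crop[2]]
    b=cv2.resize(b,None,fx=s,fy=s,interpolation=cv2.INTER_CUBIC)
    cv2.imwrite('pics/'+f+'.png',b); return im,info
def K(i): return np.array([[i['fx'],0,i['cx']],[0,i['fy'],i['cy']],[0,0,1.]])
def ray(i,uv):
    p=cv2.undistortPoints(np.array(uv,float).reshape(-1,1,2),K(i),np.array(i['D'],float)).reshape(-1,2)
    d=np.c_[p,np.ones(len(p))]@np.array(i['rotation']).reshape(3,3).T
    return np.array(i['origin']),d
def onz(i,uv,z):
    o,d=ray(i,uv); return o+d*((z-o[2])/d[:,2])[:,None]
def proj(i,P):
    Rm=np.array(i['rotation']).reshape(3,3); q=(np.array(P,float).reshape(-1,3)-np.array(i['origin']))@Rm
    return cv2.projectPoints(q,np.zeros(3),np.zeros(3),K(i),np.array(i['D'],float))[0].reshape(-1,2)
E
python3 - <<'E'
from h import *
np.set_printoptions(precision=4,suppress=True)
o=get_obs(); print(o)
for n in('side','top'):
    im,i=snap(n,n+'0',s=1.5); print(n,i)
print(camera_info('wrist'))
E
```

```text
pics
{'clock': 0.0, 'joint_pos': array([-1.1546,  0.3329, -0.0647,  1.461 ,  0.0216,  1.3499, -0.0885]), 'joint_velocities': array([-0.0005,  0.0009,  0.0004, -0.0003, -0.0021,  0.0017, -0.0015]), 'tau': array([ -0.0007, -62.5446,   0.0489, -39.1607,   0.0162,   0.01  ,
        -0.    ]), 'position': array([0.2654, 0.5654, 0.2305]), 'ee_rot': array([ 0.2176,  0.976 , -0.0007, -0.0001]), 'ft_force': array([-0.3413, -0.306 ,  0.016 ]), 'torque': array([ 0.0183, -0.0239, -0.0043]), 'grip_width': 1.0011095116547792}
side {'fx': 439.61940012819014, 'fy': 439.61940012819014, 'cx': 254.30749186084677, 'cy': 193.80545085794014, 'D': array([-0.1054,  0.    ,  0.    ,  0.    ,  0.    ]), 'origin': array([-0.2145, -0.8427,  1.2049]), 'rotation': array([ 0.8577, -0.3504,  0.1359, -0.3509])}
top {'fx': 496.06109540273417, 'fy': 496.06109540273417, 'cx': 247.73433363491498, 'cy': 193.9899323709821, 'D': array([-0.0406,  0.    ,  0.    ,  0.    ,  0.    ]), 'origin': array([ 0.3911, -0.0213,  1.4419]), 'rotation': array([ 0.7089, -0.7032,  0.0402, -0.0374])}
{'fx': 274.5688688463031, 'fy': 274.5688688463031, 'cx': 256.41263709402915, 'cy': 200.8043571287243, 'D': array([-0.0669,  0.    ,  0.    ,  0.    ,  0.    ]), 'origin': array([0.1989, 0.5972, 0.3729]), 'rotation': array([0.835 , 0.5307, 0.0774, 0.123 ])}
```

```bash
sed -i "s/np.array(i\['rotation'\]).reshape(3,3)/R.from_quat(i['rotation']).as_matrix()/" h.py; grep -c from_quat h.py
```

```text
2
```

View pics/top0.png

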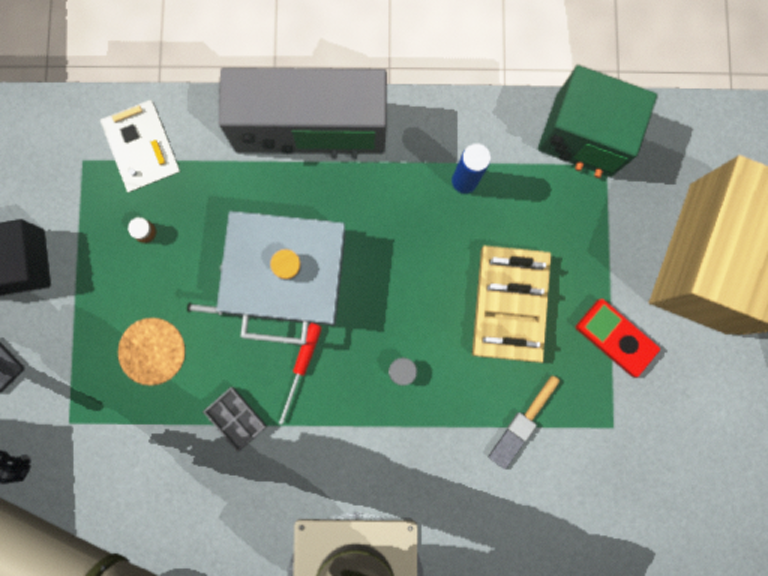

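View pics/side0.png

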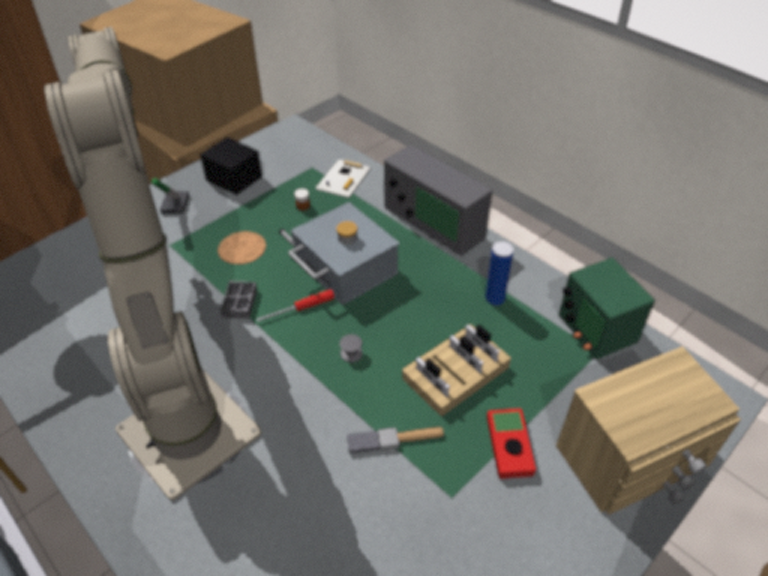

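The pictures show the case at (280,265) with the orange tin on its lid, the mat at (152,352), the handle bar at (275,340), the pin at about (203,308), and three modules in the holder at y≈262, 289 and 342 (all in 1.5x top-view pixels).

```bash
cat > m1.py <<'E'
from h import *
np.set_printoptions(precision=4,suppress=True)
def blob(m,n=1,roi=None):
    if roi:
        k=np.zeros_like(m); k[roi[1]:roi[3],roi[0]:roi[2]]=1; m=m&k
    c,_=cv2.findContours(m.astype(np.uint8),cv2.RETR_EXTERNAL,cv2.CHAIN_APPROX_NONE)
    return sorted(c,key=cv2.contourArea)[::-1][:n]
def cen(c):
    M=cv2.moments(c); return M['m10']/M['m00'],M['m01']/M['m00']
if __name__=='__main__':
    im=np.load('pics/top0.npy'); i=camera_info('top')
    hsv=cv2.cvtColor(im,cv2.COLOR_RGB2HSV); H,S,V=[hsv[...,k].astype(int) for k in range(3)]
    t=blob((H>10)&(H<28)&(S>150),1,(165,155,215,195))[0]; print('tin',cen(t),cv2.contourArea(t),onz(i,cen(t),.142))
    m=blob((H>5)&(H<25)&(S>60),1,(70,205,130,265))[0]; print('mat',cen(m),cv2.contourArea(m),onz(i,cen(m),.003))
    l=blob((S<70)&(V>125)|((H>10)&(H<28)&(S>100)),1,(140,135,235,219))[0]; r=cv2.minAreaRect(l); bx=cv2.boxPoints(r)
    P=onz(i,bx,.108); print('lid',bx,P,np.linalg.norm(np.roll(P,-1,0)-P,axis=1))
    h=blob((H>12)&(H<28)&(S>50)&(V>100),1,(310,155,375,245))[0]; bx=cv2.boxPoints(cv2.minAreaRect(h)); P=onz(i,bx,.035)
    print('holder',bx,P,np.linalg.norm(np.roll(P,-1,0)-P,axis=1),P.mean(0))
    k=blob(V<60,6,(318,160,368,240))
    for c in k:
        if cv2.contourArea(c)>15: r=cv2.minAreaRect(c); print('tab',cen(c),r,onz(i,cen(c),.095))
    z=np.vstack([im[135:240,120:240]]); z=cv2.resize(z,None,fx=5,fy=5,interpolation=cv2.INTER_CUBIC)
    cv2.imwrite('pics/c1.png',z[...,::-1])
E
python3 m1.py
```

```text
tin (189.89506172839506, 175.75651577503427) 243.0 [[0.5816 0.1276 0.142 ]]
mat (100.49435215946843, 233.93388704318937) 1505.0 [[0.4296 0.3997 0.003 ]]
lid [[138.7195 215.5244]
 [147.2317 138.9146]
 [229.4391 148.0488]
 [220.9268 224.6586]] [[0.4772 0.2674 0.108 ]
 [0.6877 0.2508 0.108 ]
 [0.664  0.025  0.108 ]
 [0.4545 0.0454 0.108 ]] [0.2111 0.227  0.2104 0.2231]
holder [[314.3096 236.94  ]
 [320.6923 163.5385]
 [367.4691 167.606 ]
 [361.0863 241.0075]] [[ 0.4253 -0.2157  0.035 ]
 [ 0.636  -0.2355  0.035 ]
 [ 0.6254 -0.3705  0.035 ]
 [ 0.4147 -0.3485  0.035 ]] [0.2116 0.1354 0.2118 0.1332] [ 0.5253 -0.2925  0.035 ]
tab (346.8020833333333, 174.40625) ((346.95733642578125, 174.3841552734375), (13.914374351501465, 4.527693271636963), 6.340191841125488) [[ 0.5959 -0.2981  0.095 ]]
tab (345.4583333333333, 191.95833333333334) ((345.506103515625, 191.94512939453125), (13.362215995788574, 3.533808946609497), 6.340191841125488) [[ 0.5473 -0.2937  0.095 ]]
tab (342.56296296296296, 227.63703703703703) ((342.481689453125, 227.66461181640625), (13.251785278320312, 2.5399253368377686), 6.34019136428833) [[ 0.4496 -0.2845  0.095 ]]
```

View pics/c1.png

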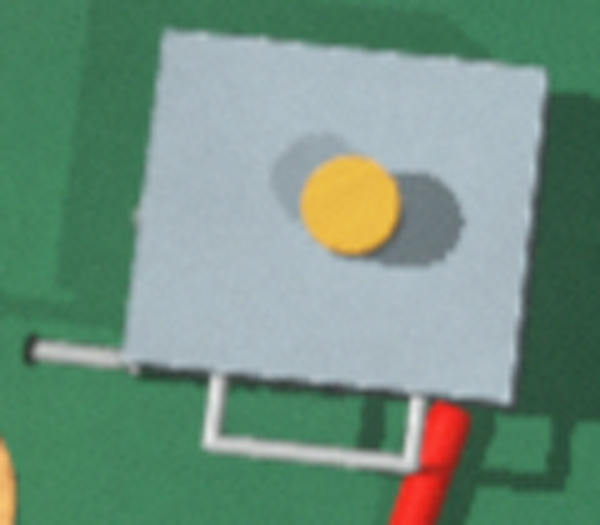

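move_arm:
  moves:
    - [[-1, -0.55, 0], [0, 0, 0], 1]
    - [[-1, -0.55, 0], [0, 0, 0], 1]
    - [[-1, -0.55, 0], [0, 0, 0], 1]
    - [[-1, -0.55, 0], [0, 0, 0], 1]
    - [[-1, -0.55, 0], [0, 0, 0], 1]

```text
clock: 0.72
position: [0.3499, 0.4495, 0.231]
ee_rot: [0.218, 0.976, -0.0, -0.0]
ft_force: [0.3, -0.1, 0.5]
grip_width: 0.999
```

move_arm:
  moves:
    - [[-1, -0.55, 0], [0, 0, 0], 1]
    - [[-1, -0.55, 0], [0, 0, 0], 1]
    - [[-1, -0.55, 0], [0, 0, 0], 1]
    - [[-1, -0.55, 0], [0, 0, 0], 1]
    - [[-1, -0.55, 0], [0, 0, 0], 1]

```text
clock: 1.35
position: [0.4337, 0.3342, 0.231]
ee_rot: [0.218, 0.976, -0.0, -0.0]
ft_force: [0.0, 0.9, 0.4]
grip_width: 0.998
```

move_arm:
  moves:
    - [[-1, -0.55, 0], [0, 0, 0], 1]
    - [[-1, -0.55, 0], [0, 0, 0], 1]
    - [[-1, -0.55, 0], [0, 0, 0], 1]
    - [[-1, -0.55, 0], [0, 0, 0], 1]
    - [[0, 0, 0], [0, 0, 0], 1]

```text
clock: 1.98
position: [0.5017, 0.2404, 0.231]
ee_rot: [0.22, 0.976, -0.0, 0.0]
ft_force: [0.1, 0.1, -0.3]
grip_width: 1.001
```

Run:
```python
from h import *
from m1 import *
im,i=snap('wrist','w1',s=1.5)
hsv=cv2.cvtColor(im,cv2.COLOR_RGB2HSV); H,S,V=[hsv[...,k].astype(int) for k in range(3)]
t=blob((H>10)&(H<28)&(S>150),1)[0]; print('tin',cen(t),cv2.contourArea(t))
print(i)
# top-view measurement from crop corners
it=camera_info('top')
c=np.array([[163,30],[547,69],[513,403],[124,364]])/5+[120,135]-.4
P=onz(it,c,.108);print(P,np.linalg.norm(np.roll(P,-1,0)-P,axis=1))
print(onz(it,np.array([[208,443],[412,466],[28,350]])/5+[120,135]-.4,.088))
```

```text
tin (411.40536277602524, 218.99263932702416) 317.0
{'fx': 274.5688688463031, 'fy': 274.5688688463031, 'cx': 256.41263709402915, 'cy': 200.8043571287243, 'D': array([-0.0669,  0.    ,  0.    ,  0.    ,  0.    ]), 'origin': array([0.4352, 0.2723, 0.3733]), 'rotation': array([0.836 , 0.529 , 0.0773, 0.1232])}
[[0.6831 0.237  0.108 ]
 [0.663  0.0262 0.108 ]
 [0.48   0.0423 0.108 ]
 [0.4993 0.2527 0.108 ]] [0.2118 0.1837 0.2113 0.1844]
[[0.4581 0.2095 0.088 ]
 [0.4465 0.0979 0.088 ]
 [0.5082 0.3099 0.088 ]]
```

View pics/w1.png

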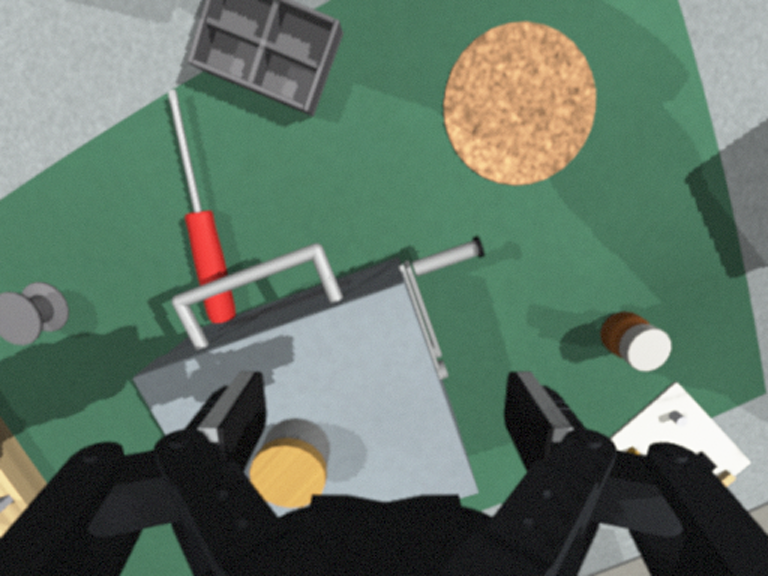

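Run:
```python
from h import *
np.set_printoptions(precision=4,suppress=True)
i=camera_info('wrist')
f=lambda *p:np.array(p)/1.5-.17
print('handle',onz(i,f([178,300],[319,249]),.088))
print('tin',onz(i,f([288,474]),.142))
print('lid FL, FR',onz(i,f([402,285],[137,379]),.108))
print('matc',onz(i,f([520.5,103]),.003))
print('pin end/root',onz(i,f([478,247],[412,268]),.061))
```

```text
handle [[0.4458 0.1    0.088 ]
 [0.4574 0.2118 0.088 ]]
tin [[0.5801 0.1317 0.142 ]]
lid FL, FR [[0.5007 0.2549 0.108 ]
 [0.4824 0.0495 0.108 ]]
matc [[0.4261 0.403  0.003 ]]
pin end/root [[0.51   0.3167 0.061 ]
 [0.5034 0.2642 0.061 ]]
```

move_arm:
  moves:
    - [[-0.95, -0.53, 0], [0, 0, 0], 1]
    - [[-0.95, -0.53, 0], [0, 0, 0], 1]
    - [[-0.95, -0.53, 0.4], [0, 0, 0], 1]
    - [[-0.95, -0.53, 0.5], [0, 0, 0], 1]
    - [[-0.95, -0.53, 0.5], [0, 0, 0], 1]

```text
clock: 2.65
position: [0.5799, 0.1332, 0.1957]
ee_rot: [0.217, 0.976, 0.0, -0.0]
ft_force: [0.1, 0.8, 0.6]
grip_width: 0.996
```

move_arm:
  moves:
    - [[0, 0, 0.9], [0, 0, 0], 1]
    - [[0, 0, 0.9], [0, 0, 0], 1]
    - [[0, 0, 0.8], [0, 0, 0], 1]
    - [[0, 0, 0.4], [0, 0, 0], 1]
    - [[0, 0, 0], [0, 0, 0], 1]

```text
clock: 3.28
position: [0.5794, 0.1331, 0.1209]
ee_rot: [0.217, 0.976, -0.0, -0.001]
ft_force: [-0.2, 0.7, 0.5]
grip_width: 1.0
```

move_arm:
  moves:
    - [[0, 0, 0], [0, 0, 0], 0]
    - [[0, 0, 0], [0, 0, 0], 0]
    - [[0, 0, 0], [0, 0, 0], 0]
    - [[0, 0, 0], [0, 0, 0], 0]
    - [[0, 0, 0], [0, 0, 0], 0]
  squeeze: 30

```text
clock: 3.9
position: [0.5804, 0.1325, 0.1224]
ee_rot: [0.218, 0.976, 0.0, 0.001]
ft_force: [-1.6, -0.4, 6.7]
grip_width: 0.574
```

move_arm:
  moves:
    - [[0, 0, -0.6], [0, 0, 0], 0]
    - [[0, 0, -1], [0, 0, 0], 0]
    - [[0.4, 0.3, -1], [0, 0, 0], 0]
    - [[0.95, 0.67, -0.4], [0, 0, 0], 0]
    - [[0.95, 0.67, 0], [0, 0, 0], 0]

```text
clock: 4.53
position: [0.5455, 0.1948, 0.1983]
ee_rot: [0.218, 0.976, 0.001, 0.001]
ft_force: [-0.1, 0.1, -1.1]
grip_width: 0.575
```

move_arm:
  moves:
    - [[0.95, 0.67, 0], [0, 0, 0], 0]
    - [[0.95, 0.67, 0], [0, 0, 0], 0]
    - [[0.95, 0.67, 0], [0, 0, 0], 0]
    - [[0.95, 0.67, 0], [0, 0, 0], 0]
    - [[0.95, 0.67, 0], [0, 0, 0], 0]

```text
clock: 5.15
position: [0.4729, 0.3211, 0.1972]
ee_rot: [0.218, 0.976, 0.0, 0.0]
ft_force: [1.0, 0.5, -1.5]
grip_width: 0.573
```

move_arm:
  moves:
    - [[0.95, 0.67, 0], [0, 0, 0], 0]
    - [[0.95, 0.67, 0], [0, 0, 0], 0]
    - [[0.95, 0.67, 0], [0, 0, 0], 0]
    - [[0.1, 0.1, 0.9], [0, 0, 0], 0]
    - [[0, 0, 0.9], [0, 0, 0], 0]

```text
clock: 5.78
position: [0.4288, 0.4002, 0.1517]
ee_rot: [0.217, 0.976, 0.001, 0.0]
ft_force: [-0.1, 0.2, -1.6]
grip_width: 0.572
```

move_arm:
  moves:
    - [[0, 0, 0.9], [0, 0, 0], 0]
    - [[0, 0, 0.9], [0, 0, 0], 0]
    - [[0, 0, 0.9], [0, 0, 0], 0]
    - [[0, 0, 0.9], [0, 0, 0], 0]
    - [[0, 0, 0], [0, 0, 0], 0]

```text
clock: 6.4
position: [0.4283, 0.3986, 0.0605]
ee_rot: [0.218, 0.976, -0.001, -0.001]
ft_force: [0.5, 0.2, -1.4]
grip_width: 0.572
```

move_arm:
  moves:
    - [[0, 0, 0.8], [0, 0, 0], 0]
    - [[0, 0, 0.5], [0, 0, 0], 0]
    - [[0, 0, 0.2], [0, 0, 0], 0]
    - [[0, 0, 0.15], [0, 0, 0], 0]
    - [[0, 0, 0], [0, 0, 0], 0]

```text
clock: 7.02
position: [0.4291, 0.3994, 0.0203]
ee_rot: [0.218, 0.976, 0.0, 0.0]
ft_force: [1.3, -0.3, -1.1]
grip_width: 0.571
```

move_arm:
  moves:
    - [[0, 0, 0.1], [0, 0, 0], 0]
    - [[0, 0, 0], [0, 0, 0], 0.9]
    - [[0, 0, 0], [0, 0, 0], 1]
    - [[0, 0, 0], [0, 0, 0], 1]
    - [[0, 0, -0.5], [0, 0, 0], 1]

```text
clock: 7.65
position: [0.4286, 0.3989, 0.0298]
ee_rot: [0.218, 0.976, -0.001, -0.0]
ft_force: [0.8, -0.2, 0.5]
grip_width: 0.996
```

move_arm:
  moves:
    - [[0, 0, -1], [0, 0, 0], 1]
    - [[0, 0, -1], [0, 0, 0], 1]
    - [[0, 0, -1], [0, 0, 10], 1]
    - [[0, 0, -1], [0, 0, 10], 1]
    - [[0, 0, -1], [0, 0, 10], 1]

```text
clock: 8.28
position: [0.4291, 0.3994, 0.157]
ee_rot: [0.465, 0.885, 0.001, 0.0]
ft_force: [0.3, -1.4, 0.2]
grip_width: 1.0
```

move_arm:
  moves:
    - [[0, 0, -1], [0, 0, 10], 1]
    - [[0, 0, -1], [0, 0, 10], 0.7]
    - [[0, 0, -0.5], [0, 0, 10], 0.35]
    - [[0, 0, 0], [0, 0, 10.5], 0.35]
    - [[0, 0, 0], [0, 0, 0], 0.35]

```text
clock: 8.9
position: [0.429, 0.3994, 0.2185]
ee_rot: [0.741, 0.672, 0.0, -0.0]
ft_force: [-0.6, -0.5, 0.1]
grip_width: 0.351
```

move_arm:
  moves:
    - [[-0.97, 0.19, 0], [0, 0, 0], 0.35]
    - [[-0.97, 0.19, 0], [0, 0, 0], 0.35]
    - [[-0.97, 0.19, 0], [0, 0, 0], 0.35]
    - [[-0.97, 0.19, 0], [0, 0, 0], 0.35]
    - [[-0.97, 0.19, 0], [0, 0, 0], 0.35]

```text
clock: 9.52
position: [0.4409, 0.2746, 0.2177]
ee_rot: [0.741, 0.672, 0.0, -0.0]
ft_force: [0.4, 0.3, -1.0]
grip_width: 0.353
```

move_arm:
  moves:
    - [[-0.97, 0.19, 0.5], [0, 0, 0], 0.35]
    - [[-0.97, 0.19, 0.6], [0, 0, 0], 0.35]
    - [[-0.97, 0.19, 0.6], [0, 0, 0], 0.35]
    - [[-0.97, 0.19, 0.6], [0, 0, 0], 0.35]
    - [[-0.97, 0.19, 0.3], [0, 0, 0], 0.35]

```text
clock: 10.15
position: [0.4521, 0.1516, 0.1519]
ee_rot: [0.741, 0.672, -0.0, -0.0]
ft_force: [-0.5, -0.5, 0.5]
grip_width: 0.354
```

Run:
```python
from h import *
np.set_printoptions(precision=4,suppress=True)
snap('wrist','w2',s=1.5); print(get_obs()['position'])
from m1 import *
im,i=snap('top','t2')
hsv=cv2.cvtColor(im,cv2.COLOR_RGB2HSV); H,S,V=[hsv[...,k].astype(int) for k in range(3)]
t=blob((H>10)&(H<28)&(S>190),2,(70,200,130,265))
for c in t: print('tin',cen(c),cv2.contourArea(c),onz(i,cen(c),.037))
```

```text
[0.4523 0.148  0.1512]
tin (96.45147679324894, 228.84388185654007) 39.5 [[0.4429 0.4019 0.037 ]]
tin (102.72916666666666, 233.125) 8.0 [[0.431  0.3835 0.037 ]]
```

View pics/w2.png

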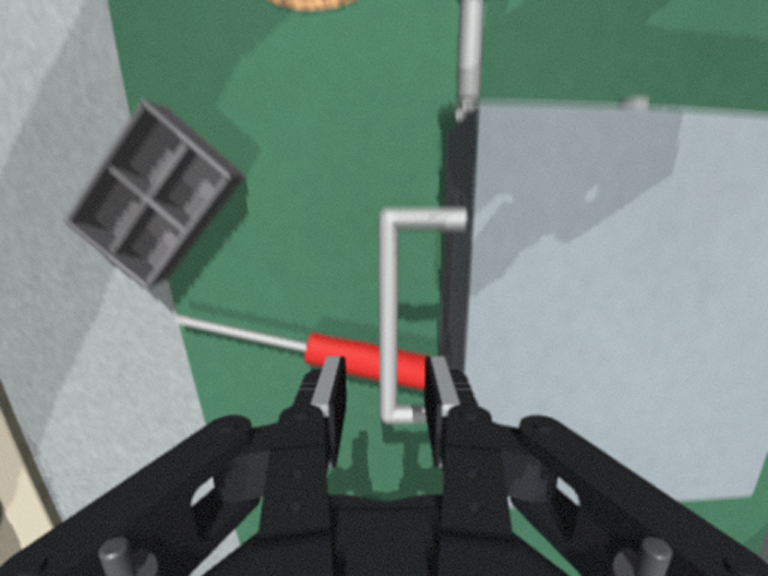

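move_arm:
  moves:
    - [[0.1, 0, 0.8], [0, 0, 0], 0.35]
    - [[0.1, 0, 0.8], [0, 0, 0], 0.35]
    - [[0, 0, 0.8], [0, 0, 0], 0.35]
    - [[0, 0, 0.8], [0, 0, 0], 0.35]
    - [[0, 0, 0], [0, 0, 0], 0.35]

```text
clock: 10.88
position: [0.4521, 0.1581, 0.0718]
ee_rot: [0.741, 0.672, -0.001, -0.0]
ft_force: [-0.1, 0.7, 0.1]
grip_width: 0.35
```

move_arm:
  moves:
    - [[0, 0, 0], [0, 0, 0], 0]
    - [[0, 0, 0], [0, 0, 0], 0]
    - [[0, 0, 0], [0, 0, 0], 0]
    - [[0, 0, 0], [0, 0, 0], 0]
  squeeze: 40

```text
clock: 11.38
position: [0.454, 0.1586, 0.0735]
ee_rot: [0.741, 0.671, 0.001, 0.0]
ft_force: [3.3, -1.0, 6.6]
grip_width: 0.097
```

Run:
```python
import numpy as np
# handle pos rel hinge vs theta: (back, up)
p=lambda t:np.array([-220*np.cos(t)+18*np.sin(t),220*np.sin(t)+18*np.cos(t)])
N=22; th=np.linspace(0,1.40,N+1)
for k in range(N): print(k, np.round((p(th[k+1])-p(th[k]))/25,2), np.round(p(th[k+1])-p(0),1))
```

```text
0 [0.06 0.56] [ 1.6 14. ]
1 [0.1  0.55] [ 4.1 27.8]
2 [0.13 0.55] [ 7.4 41.4]
3 [0.17 0.54] [11.6 54.8]
4 [0.2  0.52] [16.7 67.9]
5 [0.24 0.51] [22.5 80.7]
6 [0.27 0.49] [29.2 93. ]
7 [0.3  0.48] [ 36.7 104.9]
8 [0.33 0.46] [ 44.9 116.4]
9 [0.36 0.43] [ 53.8 127.2]
10 [0.38 0.41] [ 63.3 137.5]
11 [0.41 0.39] [ 73.5 147.1]
12 [0.43 0.36] [ 84.3 156.1]
13 [0.45 0.33] [ 95.7 164.4]
14 [0.47 0.3 ] [107.5 171.9]
15 [0.49 0.27] [119.8 178.7]
16 [0.51 0.24] [132.6 184.7]
17 [0.52 0.21] [145.6 189.8]
18 [0.53 0.17] [159.  194.1]
19 [0.54 0.14] [172.6 197.6]
20 [0.55 0.1 ] [186.4 200.2]
21 [0.56 0.07] [200.3 201.9]
```

move_arm:
  moves:
    - [[0, 0.06, -0.56], [0, 0, 0], 0]
    - [[0, 0.1, -0.55], [0, 0, 0], 0]
    - [[0, 0.13, -0.55], [0, 0, 0], 0]
    - [[0, 0.17, -0.54], [0, 0, 0], 0]
    - [[0, 0.2, -0.52], [0, 0, 0], 0]

```text
clock: 12.0
position: [0.4695, 0.157, 0.1406]
ee_rot: [0.741, 0.672, 0.0, -0.0]
ft_force: [8.6, 1.6, -9.0]
grip_width: 0.097
```

move_arm:
  moves:
    - [[0, 0.24, -0.51], [0, 0, 0], 0]
    - [[0, 0.27, -0.49], [0, 0, 0], 0]
    - [[0, 0.3, -0.48], [0, 0, 0], 0]
    - [[0, 0.33, -0.46], [0, 0, 0], 0]
    - [[0, 0.36, -0.43], [0, 0, 0], 0]

```text
clock: 12.62
position: [0.5046, 0.1536, 0.2]
ee_rot: [0.741, 0.672, -0.002, -0.002]
ft_force: [-12.1, 2.6, 3.8]
grip_width: 0.1
```

move_arm:
  moves:
    - [[0, 0.38, -0.41], [0, 0, 0], 0]
    - [[0, 0.41, -0.39], [0, 0, 0], 0]
    - [[0, 0.43, -0.36], [0, 0, 0], 0]
    - [[0, 0.45, -0.33], [0, 0, 0], 0]
    - [[0, 0.47, -0.3], [0, 0, 0], 0]

```text
clock: 13.25
position: [0.5584, 0.1485, 0.2471]
ee_rot: [0.741, 0.672, -0.001, -0.002]
ft_force: [-17.0, 1.4, 18.7]
grip_width: 0.096
```

move_arm:
  moves:
    - [[0, 0.49, -0.27], [0, 0, 0], 0]
    - [[0, 0.51, -0.24], [0, 0, 0], 0]
    - [[0, 0.52, -0.21], [0, 0, 0], 0]
    - [[0, 0.53, -0.17], [0, 0, 0], 0]
    - [[0, 0, 0], [0, 0, 0], 0]

```text
clock: 13.88
position: [0.6121, 0.1432, 0.2694]
ee_rot: [0.741, 0.672, 0.001, 0.0]
ft_force: [-2.9, 1.8, 10.7]
grip_width: 0.101
```

move_arm:
  moves:
    - [[0, 0.54, -0.17], [0, 0, 0], 0]
    - [[0, 0.55, -0.14], [0, 0, 0], 0]
    - [[0, 0.5, -0.08], [0, 0, 0], 0]
    - [[0, 0.1, 0], [0, 0, 0], 0]
    - [[0, 0, 0], [0, 0, 0], 0]

```text
clock: 14.5
position: [0.6531, 0.1392, 0.278]
ee_rot: [0.741, 0.672, 0.001, -0.0]
ft_force: [-3.4, 2.3, 6.3]
grip_width: 0.095
```

move_arm:
  moves:
    - [[0, 0.12, -0.02], [0, 0, 0], 0]
    - [[0, 0.1, 0], [0, 0, 0], 0]
    - [[0, 0, 0], [0, 0, 0], 0]
    - [[0, 0, 0], [0, 0, 0], 0]

```text
clock: 15.0
position: [0.6558, 0.1389, 0.2782]
ee_rot: [0.741, 0.672, -0.002, -0.003]
ft_force: [-18.2, 2.0, 10.2]
grip_width: 0.097
```

move_arm:
  moves:
    - [[0, 0, 0], [0, 0, 0], 0]
    - [[0, -0.1, 0], [0, 0, 0], 0]
    - [[0, -0.1, 0], [0, 0, 0], 0]
    - [[0, -0.08, 0], [0, 0, 0], 0]
    - [[0, 0, 0], [0, 0, 0], 0]

```text
clock: 15.62
position: [0.6516, 0.1393, 0.2779]
ee_rot: [0.741, 0.672, 0.001, -0.0]
ft_force: [-2.4, 3.7, 6.1]
grip_width: 0.091
```

Run:
```python
from h import *
np.set_printoptions(precision=4,suppress=True)
a,i=snap('top','t3'); b,j=snap('wrist','w3')
x=cv2.resize(a[130:250,70:250],(540,360),interpolation=cv2.INTER_CUBIC)
y=cv2.resize(b,(480,360))
cv2.imwrite('pics/c3.png',cv2.resize(np.hstack([x,y]),(800,282))[...,::-1]); print(get_obs()['ft_force'])
```

```text
[-2.1783  3.6861  5.8614]
```

View pics/c3.png

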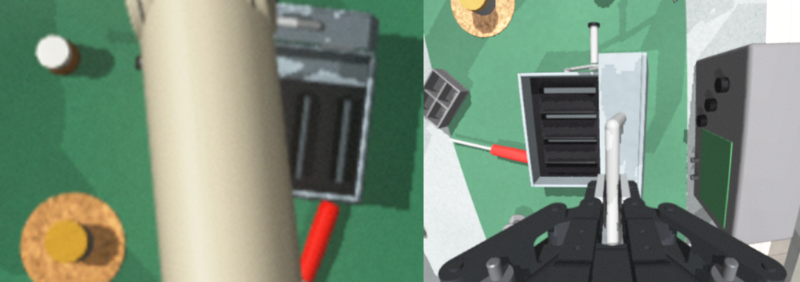

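```bash
cat >> h.py <<'E'
C0=np.array([.5815,.141,0]); YAW=-5.5
RC=R.from_euler('z',YAW,degrees=True).as_matrix()
def oncasey(i,uv,y):
    o,d=ray(i,uv); o=(o-C0)@RC; d=d@RC
    return o+d*((y-o[1])/d[:,1])[:,None]
E
python3 - <<'E'
from h import *
np.set_printoptions(precision=4,suppress=True)
i=camera_info('wrist')
print('pin end px',oncasey(i,[[234.8,34.5]],.171))
for c in ([.0464,.171,.0982],[.0266,.171,.112]): print(proj(i,C0+RC@np.array(c)))
b=np.load('pics/w3.npy')[10:130,160:300]
cv2.imwrite('pics/c4.png',cv2.resize(b,None,fx=4,fy=4,interpolation=cv2.INTER_CUBIC)[...,::-1])
E
```

```text
pin end px [[0.0459 0.171  0.0806]]
[[234.0222  29.629 ]]
[[213.3927  25.6683]]
```

View pics/c4.png

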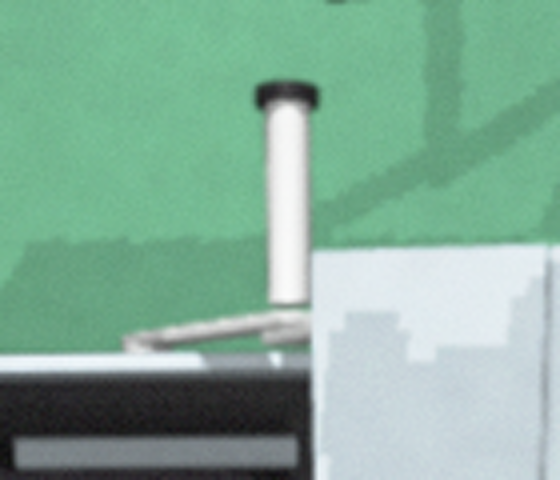

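move_arm:
  moves:
    - [[0, 0, 0], [0, 0, 0], 0.3]
    - [[0, 0, 0], [0, 0, 0], 0.3]
    - [[0, 0, -0.3], [0, 0, 0], 0.3]
    - [[0, 0, -0.8], [0, 0, 0], 0.3]
    - [[0, 0, -1], [0, 0, 0], 0.3]

```text
clock: 16.35
position: [0.6514, 0.1384, 0.3302]
ee_rot: [0.741, 0.671, -0.0, -0.0]
ft_force: [-0.1, -1.1, -0.4]
grip_width: 0.302
```

move_arm:
  moves:
    - [[-0.5, 0, -0.5], [0, 0, 0], 0.3]
    - [[-0.98, -0.14, 0], [0, 0, 0], 0.3]
    - [[-0.98, -0.14, 0], [0, 0, 0], 0.3]
    - [[-0.98, -0.14, 0], [0, 0, 0], 0.3]
    - [[-0.98, -0.14, 0], [0, 0, 0], 0.3]

```text
clock: 16.98
position: [0.626, 0.0279, 0.3418]
ee_rot: [0.741, 0.671, -0.0, -0.0]
ft_force: [0.4, 0.7, 0.6]
grip_width: 0.303
```

move_arm:
  moves:
    - [[-0.98, -0.14, 0], [0, 0, 0], 0.3]
    - [[-0.98, -0.14, 0], [0, 0, 0], 0.3]
    - [[-0.98, -0.14, 0], [0, 0, 0], 0.3]
    - [[-0.98, -0.14, 0.5], [0, 0, 0], 0.3]
    - [[-0.98, -0.14, 0.5], [0, 0, 0], 0.3]

```text
clock: 17.6
position: [0.5968, -0.0917, 0.3168]
ee_rot: [0.741, 0.671, 0.0, 0.0]
ft_force: [-0.0, 0.4, 0.5]
grip_width: 0.298
```

move_arm:
  moves:
    - [[-0.98, -0.14, 0.5], [0, 0, 0], 0.3]
    - [[-0.98, -0.14, 0.5], [0, 0, 0], 0.3]
    - [[-0.98, -0.14, 0.5], [0, 0, 0], 0.3]
    - [[-0.98, -0.14, 0.5], [0, 0, 0], 0.3]
    - [[0, 0, 0], [0, 0, 0], 0.3]

```text
clock: 18.23
position: [0.5721, -0.1889, 0.2663]
ee_rot: [0.742, 0.67, -0.001, -0.0]
ft_force: [0.1, 0.3, -0.1]
grip_width: 0.301
```

Run:
```python
from h import *
np.set_printoptions(precision=4,suppress=True)
from m1 import *
print(get_obs()['position'])
im,i=snap('wrist','w5',s=1.5)
snap('top','t5')
g=im.copy()
im=np.load('pics/t5.npy')
z=np.hstack([cv2.resize(im[120:260,60:260],(600,420),interpolation=cv2.INTER_CUBIC)])
cv2.imwrite('pics/c5.png',z[...,::-1])
```

```text
[ 0.5721 -0.1889  0.2663]
```

View pics/w5.png

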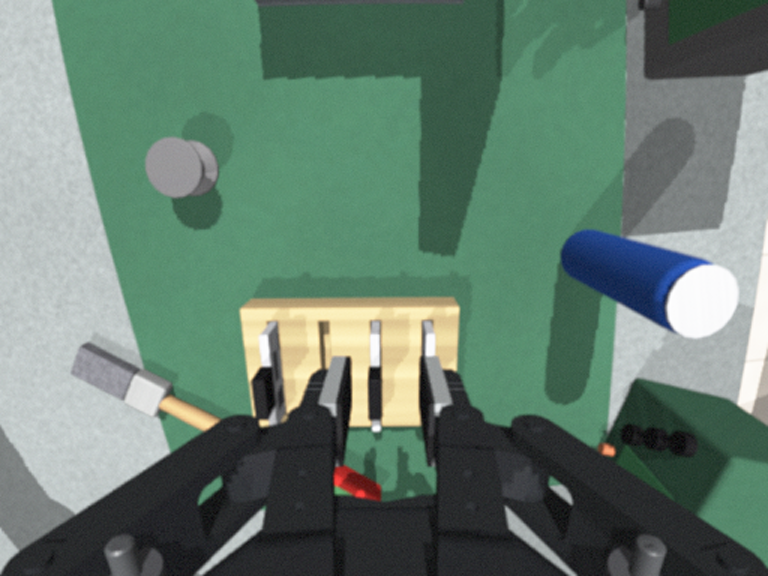

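View pics/c5.png

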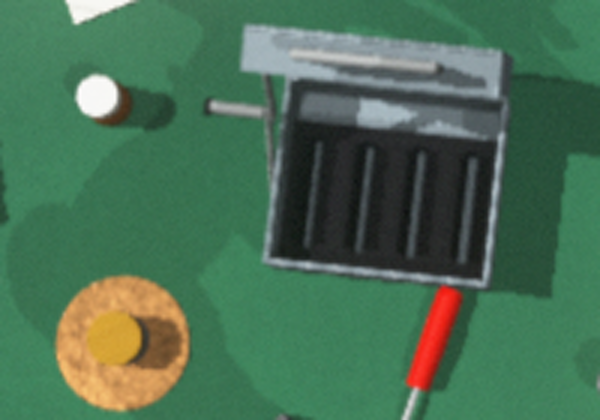

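Run:
```python
from h import *
np.set_printoptions(precision=4,suppress=True)
i=camera_info('wrist'); f=lambda *p:(np.array(p)-.25)/1.5
im=np.load('pics/w5.npy')
# card mid: slab top strip near its left end, white pixels, in full-res rows
for r in (222,226,230): 
    row=im[r,165:300].astype(int); s=row.min(1)>150; print(r,np.where(s)[0]+165)
g=im[240:280,165:300].sum(2)<140
for r in (246,255,262,270): print(r,np.where(im[r,165:300].astype(int).sum(1)<150)[0]+165)
print('holder near edge z.035',onz(i,f([242,309],[459,309]),.035))
t=camera_info('top')
c=(np.array([[265,264],[490,286],[510,98]])+.5)/3-.5+[60,120]
print('rim',onz(t,c,.07))
c=(np.array([[315,195],[365,200],[415.5,205],[467,210]])+.5)/3-.5+[60,120]
for z in(.005,.035): print('slots',((onz(t,c,z)-C0)@RC))
```

```text
222 [165 166 167 168 169 170 171 172 173 174 175 176 177 178 187 188 189 190
 191 192 193 194 195 196 197 198 199 200 201 202 203 204 205 206 207 208
 209 210 211 220 221 222 223 224 225 226 227 228 229 230 231 232 233 234
 235 236 237 238 239 240 241 242 243 244 245 246 247 248 249 250 251 252
 255 256 257 258 259 260 261 262 263 264 265 266 267 268 269 270 271 272
 273 274 275 276 277 278 279 280 284 285 286 287 288 289 290 291 292 293
 294 295 296 297 298 299]
226 [165 166 167 168 169 170 171 172 173 174 175 176 177 178 187 188 189 190
 191 192 193 194 195 196 197 198 199 200 201 202 203 204 205 206 207 208
 209 210 211 212 217 218 219 220 221 222 223 224 225 226 227 228 229 230
 231 232 233 234 235 236 237 238 239 240 241 242 243 244 245 246 247 248
 249 250 251 252 253 255 256 257 258 259 260 261 262 263 264 265 266 267
 268 269 270 271 272 273 274 275 276 277 278 279 280 284 285 286 287 288
 289 290 291 292 293 294 295 296 297 298 299]
230 [165 166 167 168 169 170 171 172 173 174 175 176 177 178 179 188 189 190
 191 192 193 194 195 196 197 198 199 200 201 202 203 204 205 206 20
[... 626 characters left out ...]
 204 205 206
 207 208 209 210 211 212 226 227 228 229 230 231 232 233 246 247 248 249
 250 251 252 253 280 281 282 283 284 285 286]
270 [171 172 173 174 175 176 177 178 179 180 181 182 201 202 203 204 205 206
 207 208 209 210 211 212 227 228 229 230 231 232 233 247 248 249 250 251
 252 253 280 281 282 283 284 285]
holder near edge z.035 [[ 0.4319 -0.2187  0.035 ]
 [ 0.6394 -0.2391  0.035 ]]
rim [[0.5017 0.2505 0.07  ]
 [0.4831 0.0419 0.07  ]
 [0.6595 0.0255 0.07  ]]
slots [[-0.0139  0.0745  0.005 ]
 [-0.0137  0.0255  0.005 ]
 [-0.0135 -0.024   0.005 ]
 [-0.0131 -0.0744  0.005 ]]
slots [[-0.0173  0.0692  0.035 ]
 [-0.0171  0.0212  0.035 ]
 [-0.0168 -0.0272  0.035 ]
 [-0.0165 -0.0766  0.035 ]]
```

Run:
```python
from h import *
np.set_printoptions(precision=4,suppress=True)
i=camera_info('wrist')
print('tab top',onz(i,[[172.8,262],[249.4,262]],.095), 'slab ends',onz(i,[[183,222-6],[250.5,216],[285,216]],.067))
print('slab', onz(i,[[178.6+0,230],[250.5-0,230]],.067))
H0=np.array([.5275,-.293]); Rh=R.from_euler('z',-5.4,degrees=True).as_matrix()[:2,:2]
for x in(-.075,.025,.075): print(x,H0+Rh@[x,0])
```

```text
tab top [[ 0.4554 -0.2785  0.095 ]
 [ 0.5543 -0.2877  0.095 ]] slab ends [[ 0.4711 -0.2266  0.067 ]
 [ 0.5607 -0.2353  0.067 ]
 [ 0.6062 -0.2398  0.067 ]]
slab [[ 0.4616 -0.2459  0.067 ]
 [ 0.5586 -0.2552  0.067 ]]
-0.075 [ 0.4528 -0.2859]
0.025 [ 0.5524 -0.2954]
0.075 [ 0.6022 -0.3001]
```

move_arm:
  moves:
    - [[-0.86, -0.08, 0.8], [0, 0, 0], 0.4]
    - [[-0.86, -0.08, 0.8], [0, 0, 0], 0.4]
    - [[-0.86, -0.08, 0.8], [0, 0, 0], 0.4]
    - [[-0.86, -0.08, 0.8], [0, 0, 0], 0.4]
    - [[-0.86, -0.08, 0.8], [0, 0, 0], 0.4]

```text
clock: 18.95
position: [0.5541, -0.2916, 0.1669]
ee_rot: [0.74, 0.672, 0.001, 0.0]
ft_force: [-0.7, 0.9, -0.7]
grip_width: 0.4
```

move_arm:
  moves:
    - [[0, 0, 0.9], [0, 0, 0], 0.4]
    - [[0, 0, 0], [0, 0, 0], 0.4]
    - [[0, 0, 0], [0, 0, 0], 0.4]

```text
clock: 19.32
position: [0.5542, -0.2915, 0.1457]
ee_rot: [0.741, 0.672, 0.0, 0.0]
ft_force: [0.0, -0.4, -0.8]
grip_width: 0.402
```

Run:
```python
from h import *
o=get_obs(); print(o['position'],o['ft_force'])
im,i=snap('wrist','w6',crop=(150,180,370,384),s=3)
```

```text
[ 0.55417553 -0.29149127  0.14565518] [ 0.0431412  -0.44512694 -0.75463519]
```

View pics/w6.png

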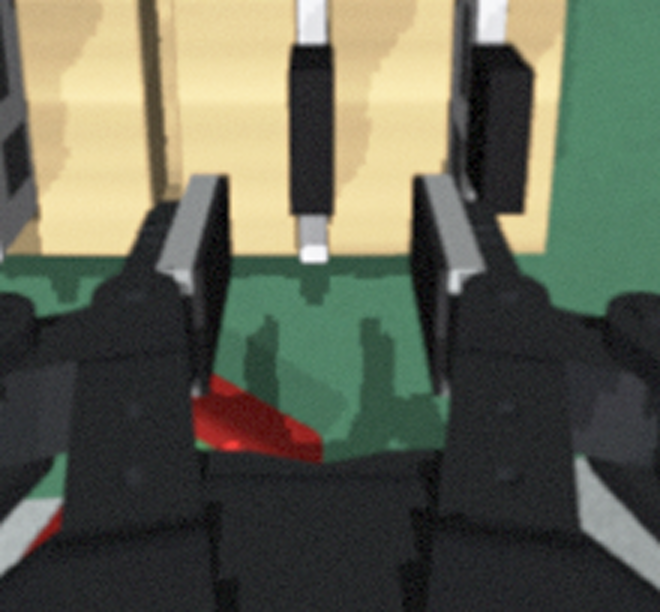

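Run:
```python
from h import *
np.set_printoptions(precision=4,suppress=True)
i=camera_info('wrist')
g=lambda u,v:[150+(u+.5)/3-.5,180+(v+.5)/3-.5]
a=onz(i,[g(311,214)],.095);b=onz(i,[g(313,246)],.067);print(a,b)
u=np.array([.098,.995,0]); print('centre from tab far end',a+.02*u,'from slab far end',b+.05*u)
print(get_obs()['position'])
```

```text
[[ 0.5491 -0.3166  0.095 ]] [[ 0.547  -0.3415  0.067 ]]
centre from tab far end [[ 0.5511 -0.2967  0.095 ]] from slab far end [[ 0.5519 -0.2918  0.067 ]]
[ 0.5542 -0.2917  0.1459]
```

move_arm:
  moves:
    - [[-0.2, -0.1, 0.5], [0, 0, 0], 0.4]
    - [[0, 0, 0.9], [0, 0, 0], 0.4]
    - [[0, 0, 0.9], [0, 0, 0], 0.4]
    - [[0, 0, 0.7], [0, 0, 0], 0.4]
    - [[0, 0, 0], [0, 0, 0], 0.4]

```text
clock: 20.0
position: [0.5494, -0.2967, 0.0682]
ee_rot: [0.741, 0.671, -0.001, -0.001]
ft_force: [0.2, -0.1, 1.2]
grip_width: 0.401
```

move_arm:
  moves:
    - [[0, 0, 0], [0, 0, 0], 0]
    - [[0, 0, 0], [0, 0, 0], 0]
    - [[0, 0, 0], [0, 0, 0], 0]
    - [[0, 0, 0], [0, 0, 0], 0]
  squeeze: 50

```text
clock: 20.5
position: [0.5508, -0.2973, 0.0705]
ee_rot: [0.741, 0.671, 0.0, 0.001]
ft_force: [0.0, -0.4, 6.5]
grip_width: 0.13
```

move_arm:
  moves:
    - [[0, 0, -0.6], [0, 0, 0], 0]
    - [[0, 0, -1], [0, 0, 0], 0]
    - [[0, 0, -1], [0, 0, 0], 0]
    - [[0, 0, -1], [0, 0, 0], 0]
    - [[0, 0, -1], [0, 0, 0], 0]

```text
clock: 21.12
position: [0.5498, -0.2969, 0.186]
ee_rot: [0.741, 0.671, -0.0, -0.0]
ft_force: [-0.5, 0.2, -0.6]
grip_width: 0.128
```

move_arm:
  moves:
    - [[0.97, -0.06, -0.4], [0, 0, 0], 0]
    - [[0.97, -0.06, 0], [0, 0, 0], 0]
    - [[0.97, -0.06, 0], [0, 0, 0], 0]
    - [[0.97, -0.06, 0], [0, 0, 0], 0]
    - [[0.97, -0.06, 0], [0, 0, 0], 0]

```text
clock: 21.75
position: [0.5542, -0.1749, 0.1951]
ee_rot: [0.741, 0.671, -0.0, -0.0]
ft_force: [-0.7, -0.1, -1.3]
grip_width: 0.135
```

move_arm:
  moves:
    - [[0.97, -0.06, 0], [0, 0, 0], 0]
    - [[0.97, -0.06, 0], [0, 0, 0], 0]
    - [[0.97, -0.06, 0], [0, 0, 0], 0]
    - [[0.97, -0.06, 0], [0, 0, 0], 0]
    - [[0.97, -0.06, 0], [0, 0, 0], 0]

```text
clock: 22.38
position: [0.5587, -0.0536, 0.1952]
ee_rot: [0.741, 0.671, -0.0, -0.0]
ft_force: [-0.9, 0.6, -1.4]
grip_width: 0.131
```

move_arm:
  moves:
    - [[0.97, -0.06, 0], [0, 0, 0], 0]
    - [[0.97, -0.06, 0], [0, 0, 0], 0]
    - [[0.97, -0.06, 0], [0, 0, 0], 0]
    - [[0.97, -0.06, 0], [0, 0, 0], 0]
    - [[0.97, -0.06, 0], [0, 0, 0], 0]

```text
clock: 23.0
position: [0.5632, 0.0677, 0.1952]
ee_rot: [0.741, 0.671, -0.0, -0.0]
ft_force: [-0.8, 0.2, -1.4]
grip_width: 0.128
```

move_arm:
  moves:
    - [[0.97, -0.06, 0], [0, 0, 0], 0]
    - [[0.97, -0.06, 0], [0, 0, 0], 0]
    - [[0, 0, 0], [0, 0, -10], 0]
    - [[0, 0, 0], [0, 0, -10], 0]
    - [[0, 0, 0], [0, 0, -10], 0]

```text
clock: 23.62
position: [0.565, 0.1155, 0.1951]
ee_rot: [0.54, 0.842, -0.0, -0.0]
ft_force: [0.2, -0.2, -1.3]
grip_width: 0.131
```

move_arm:
  moves:
    - [[0, 0, 0], [0, 0, -10], 0]
    - [[0, 0, 0], [0, 0, -10], 0]
    - [[0, 0, 0], [0, 0, -10], 0]
    - [[0, 0, 0], [0, 0, -10], 0]
    - [[0, 0, 0], [0, 0, -10], 0]

```text
clock: 24.25
position: [0.565, 0.1153, 0.1951]
ee_rot: [0.133, 0.991, -0.0, -0.0]
ft_force: [0.3, 0.5, -1.2]
grip_width: 0.131
```

move_arm:
  moves:
    - [[0, 0, 0], [0, 0, -10], 0]
    - [[0, 0, 0], [0, 0, 0], 0]
    - [[0, 0, 0], [0, 0, 0], 0]

```text
clock: 24.62
position: [0.5652, 0.1155, 0.1948]
ee_rot: [0.051, 0.999, -0.0, 0.0]
ft_force: [0.3, -0.4, -1.6]
grip_width: 0.126
```

```bash
cat >> h.py <<'E'
def S(x=-.015,k=1,z=0): return C0+RC@np.array([x,-.075+.05*k,z])
def delta(k,im=None):
    o=get_obs(); Rt=R.from_quat(o['ee_rot']).as_matrix(); d=(S(k=k)-o['position']); d[2]=0
    t=Rt[:,0]; print('pos',o['position'],'F',o['ft_force'],'w',o['grip_width'],'case xy',((o['position']-C0)@RC)[:2])
    print('yaw err deg',np.degrees(np.arctan2(t[1],t[0]))-(180+YAW),'tilt',np.degrees(np.arccos(-Rt[2,2])),'units to go',(Rt.T@d)/.025)
E
python3 - <<'E'
from h import *
np.set_printoptions(precision=4,suppress=True)
delta(1)
snap('wrist','w7',s=1.5)
E
```

```text
pos [0.5652 0.1155 0.1948] F [ 0.2535 -0.3533 -1.5931] w 0.1256020621292215 case xy [-0.0137 -0.0269]
yaw err deg -0.38576764823378085 tilt 0.005945325233293185 units to go [ 0.0506  0.0756 -0.    ]
```

View pics/w7.png

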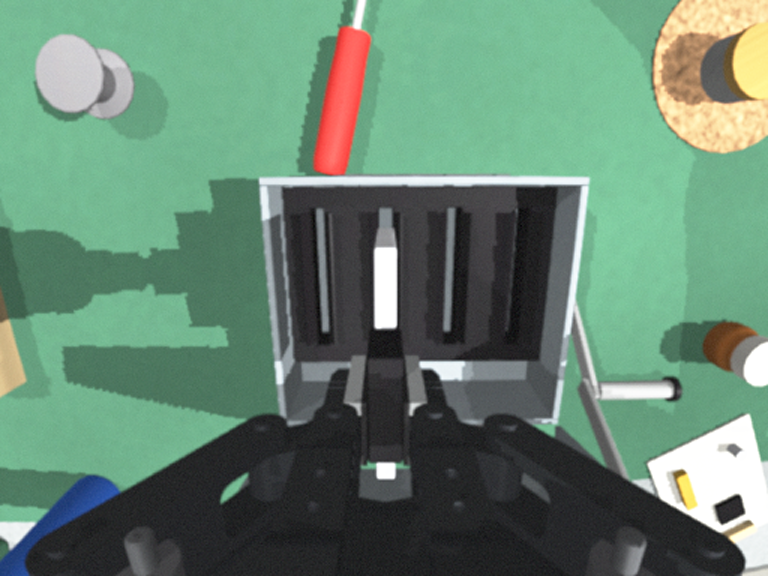

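Run:
```python
from h import *
np.set_printoptions(precision=4,suppress=True)
i=camera_info('wrist'); f=lambda *p:(np.array(p)+.5)/1.5-.5
cs=lambda P:(P-C0)@RC
for z in(.005,.035,.044): print('slot floor',z,cs(onz(i,f([320,208],[325,332],[385.5,208],[452,208],[447,332],[516,210]),z)))
print('rim front L,R inner; ',cs(onz(i,f([586,180],[262,180]),.07)))
print('card end top, bottom',cs(onz(i,f([385.5,246]),.1913)),cs(onz(i,f([385.5,228]),.1293)))
```

```text
slot floor 0.005 [[-0.0652 -0.0775  0.005 ]
 [ 0.0396 -0.0783  0.005 ]
 [-0.0648 -0.0256  0.005 ]
 [-0.0646  0.0271  0.005 ]
 [ 0.0402  0.0269  0.005 ]
 [-0.0631  0.0784  0.005 ]]
slot floor 0.035 [[-0.0672 -0.0728  0.035 ]
 [ 0.0281 -0.0736  0.035 ]
 [-0.0668 -0.0256  0.035 ]
 [-0.0667  0.0223  0.035 ]
 [ 0.0287  0.0221  0.035 ]
 [-0.0653  0.069   0.035 ]]
slot floor 0.044 [[-0.0678 -0.0714  0.044 ]
 [ 0.0247 -0.0722  0.044 ]
 [-0.0674 -0.0256  0.044 ]
 [-0.0673  0.0209  0.044 ]
 [ 0.0252  0.0207  0.044 ]
 [-0.066   0.0661  0.044 ]]
rim front L,R inner;  [[-0.087   0.1018  0.07  ]
 [-0.0874 -0.1033  0.07  ]]
card end top, bottom [[-0.0641 -0.0259  0.1913]] [[-0.0634 -0.0258  0.1293]]
```

move_arm:
  moves:
    - [[0, 0.04, 0.6], [0, 0, -0.4], 0]
    - [[0, 0, 0.8], [0, 0, 0], 0]
    - [[0, 0, 0.8], [0, 0, 0], 0]
    - [[0, 0, 0.8], [0, 0, 0], 0]
    - [[0, 0, 0.3], [0, 0, 0], 0]

```text
clock: 25.3
position: [0.5643, 0.1166, 0.11]
ee_rot: [0.046, 0.999, -0.001, -0.001]
ft_force: [-0.2, -0.2, -1.0]
grip_width: 0.13
```

move_arm:
  moves:
    - [[0, 0, 0.2], [0, 0, 0], 0]
    - [[0, 0, 0.2], [0, 0, 0], 0]
    - [[0, 0, 0.2], [0, 0, 0], 0]
    - [[0, 0, 0.1], [0, 0, 0], 0]
    - [[0, 0, 0], [0, 0, 0], 0]

```text
clock: 25.92
position: [0.5653, 0.1166, 0.0944]
ee_rot: [0.046, 0.999, -0.0, -0.0]
ft_force: [-0.2, -0.3, -1.3]
grip_width: 0.133
```

move_arm:
  moves:
    - [[0, 0, 0.25], [0, 0, 0], 0]
    - [[0, 0, 0.25], [0, 0, 0], 0]
    - [[0, 0, 0.25], [0, 0, 0], 0]
    - [[0, 0, 0.15], [0, 0, 0], 0]
    - [[0, 0, 0], [0, 0, 0], 0]

```text
clock: 26.55
position: [0.5651, 0.1168, 0.0716]
ee_rot: [0.046, 0.999, -0.0, -0.0]
ft_force: [0.2, -1.1, -2.1]
grip_width: 0.129
```

move_arm:
  moves:
    - [[0, 0, 0.06], [0, 0, 0], 0]
    - [[0, 0, 0.06], [0, 0, 0], 0]
    - [[0, 0, 0], [0, 0, 0], 0]

```text
clock: 26.92
position: [0.5656, 0.1168, 0.0705]
ee_rot: [0.046, 0.999, 0.0, 0.0]
ft_force: [-7.6, -2.8, 13.3]
grip_width: 0.131
```

move_arm:
  moves:
    - [[0, 0, -0.04], [0, 0, 0], 0.3]
    - [[0, 0, 0], [0, 0, 0], 0.3]
    - [[0, 0, 0], [0, 0, 0], 0.3]
    - [[0, 0, -0.4], [0, 0, 0], 0.3]
    - [[0, 0, -0.9], [0, 0, 0], 0.3]

```text
clock: 27.55
position: [0.5649, 0.1167, 0.1026]
ee_rot: [0.046, 0.999, -0.0, -0.001]
ft_force: [-0.2, -0.6, 1.1]
grip_width: 0.297
```

move_arm:
  moves:
    - [[0, 0, -1], [0, 0, 0], 0.3]
    - [[0, 0, -1], [0, 0, 0], 0.3]
    - [[0, 0, -1], [0, 0, 0], 0.3]
    - [[0, 0, -0.7], [0, 0, 0], 0.4]
    - [[0, 0, 0], [0, 0, 10], 0.4]

```text
clock: 28.18
position: [0.5662, 0.1169, 0.197]
ee_rot: [0.134, 0.991, 0.001, 0.001]
ft_force: [0.3, 0.3, 0.3]
grip_width: 0.4
```

move_arm:
  moves:
    - [[0, 0, 0], [0, 0, 10], 0.4]
    - [[0, 0, 0], [0, 0, 10], 0.4]
    - [[0, 0, 0], [0, 0, 10], 0.4]
    - [[0, 0, 0], [0, 0, 10], 0.4]
    - [[0, 0, 0], [0, 0, 10], 0.4]

```text
clock: 28.8
position: [0.5653, 0.1168, 0.1952]
ee_rot: [0.541, 0.841, -0.0, -0.0]
ft_force: [0.1, 0.1, 0.1]
grip_width: 0.402
```

move_arm:
  moves:
    - [[0, 0, 0], [0, 0, 10], 0.4]
    - [[0, 0, 0], [0, 0, 10], 0.4]
    - [[0, 0, 0], [0, 0, 10], 0.4]
    - [[-0.5, 0, 0], [0, 0, 0], 0.4]
    - [[-1, 0, 0], [0, 0, 0], 0.4]

```text
clock: 29.42
position: [0.5618, 0.0792, 0.195]
ee_rot: [0.736, 0.676, -0.0, -0.0]
ft_force: [0.7, -0.9, -0.1]
grip_width: 0.399
```

move_arm:
  moves:
    - [[-1, 0, 0], [0, 0, 0], 0.4]
    - [[-1, 0, 0], [0, 0, 0], 0.4]
    - [[-1, 0, 0], [0, 0, 0], 0.4]
    - [[-1, 0.2, 0], [0, 0, 0], 0.4]
    - [[-1, 0.3, 0], [0, 0, 0], 0.4]

```text
clock: 30.05
position: [0.5626, -0.0479, 0.1953]
ee_rot: [0.737, 0.676, 0.0, -0.0]
ft_force: [0.2, 0.4, -0.3]
grip_width: 0.397
```

move_arm:
  moves:
    - [[-1, 0.3, 0], [0, 0, 0], 0.4]
    - [[-1, 0.3, 0], [0, 0, 0], 0.4]
    - [[-1, 0.3, 0], [0, 0, 0], 0.4]
    - [[-1, 0.3, 0], [0, 0, 0], 0.4]
    - [[-1, 0.3, 0], [0, 0, 0], 0.4]

```text
clock: 30.68
position: [0.5885, -0.1759, 0.1952]
ee_rot: [0.737, 0.676, -0.0, -0.0]
ft_force: [0.2, -0.3, -0.0]
grip_width: 0.399
```

move_arm:
  moves:
    - [[-1, 0.3, 0], [0, 0, 0], 0.4]
    - [[-1, 0.3, 0], [0, 0, 0], 0.4]
    - [[-1, 0.3, 0], [0, 0, 0], 0.4]
    - [[-1, 0.3, 0], [0, 0, 0], 0.4]
    - [[0, 0, 0], [0, 0, 0], 0.4]

```text
clock: 31.3
position: [0.6083, -0.2797, 0.1949]
ee_rot: [0.739, 0.674, -0.001, 0.0]
ft_force: [-0.4, -0.2, -0.6]
grip_width: 0.4
```

move_arm:
  moves:
    - [[-0.5, -0.13, 0], [0, 0, 0], 0.4]
    - [[-0.42, -0.1, 0.4], [0, 0, 0], 0.4]
    - [[0, 0, 0.9], [0, 0, 0], 0.4]
    - [[0, 0, 0.7], [0, 0, 0], 0.4]
    - [[0, 0, 0], [0, 0, 0], 0.4]

```text
clock: 31.92
position: [0.601, -0.2981, 0.1432]
ee_rot: [0.738, 0.674, -0.001, -0.001]
ft_force: [0.8, 0.1, 1.1]
grip_width: 0.4
```

Run:
```python
from h import *
np.set_printoptions(precision=4,suppress=True)
o=get_obs(); print(o['position'],o['ft_force'])
im,i=snap('wrist','w8')
d=im.astype(int).sum(2)<150
# expected tab outline projected for hypothesised centre
c=np.array([.6006,-.302,.095]); u=np.array([.098,.995,0]); print('pred far end, near end',proj(i,[c-.02*u,c+.02*u]))
for r in range(190,262,8): print(r,''.join('#' if v else '.' for v in d[r,200:320]))
```

```text
[ 0.601  -0.2981  0.1432] [0.7503 0.0857 1.1071]
pred far end, near end [[256.704  251.1491]
 [257.1386 201.3469]]
190 ........................................................................................................................
198 ...................................................##############.......................................................
206 ...................................................##############.......................................................
214 ...................................................##############.......................................................
222 ...................................................##############.......................................................
230 ...................................................#############........................................................
238 ...................................................##############.......................................................
246 .....................#####.........................#############........................####............................
254 #######............#######..............................................................#######.............########....
```

move_arm:
  moves:
    - [[-0.16, 0, 0.6], [0, 0, 0], 0.4]
    - [[0, 0, 0.9], [0, 0, 0], 0.4]
    - [[0, 0, 0.9], [0, 0, 0], 0.4]
    - [[0, 0, 0.5], [0, 0, 0], 0.4]
    - [[0, 0, 0], [0, 0, 0], 0.4]

```text
clock: 32.6
position: [0.6011, -0.3027, 0.0717]
ee_rot: [0.739, 0.674, -0.0, -0.001]
ft_force: [0.4, 1.0, 0.2]
grip_width: 0.398
```

move_arm:
  moves:
    - [[0, 0, 0], [0, 0, 0], 0]
    - [[0, 0, 0], [0, 0, 0], 0]
    - [[0, 0, 0], [0, 0, 0], 0]
    - [[0, 0, 0], [0, 0, 0], 0]

```text
clock: 33.1
position: [0.6021, -0.3031, 0.0736]
ee_rot: [0.739, 0.674, 0.0, 0.001]
ft_force: [-0.7, 0.0, 6.8]
grip_width: 0.125
```

move_arm:
  moves:
    - [[0, 0, -0.6], [0, 0, 0], 0]
    - [[0, 0, -1], [0, 0, 0], 0]
    - [[0, 0, -1], [0, 0, 0], 0]
    - [[0, 0, -1], [0, 0, 0], 0]
    - [[0, 0, -1], [0, 0, 0], 0]

```text
clock: 33.72
position: [0.6014, -0.3026, 0.1891]
ee_rot: [0.739, 0.674, 0.0, 0.0]
ft_force: [-1.0, 0.1, -1.3]
grip_width: 0.129
```

move_arm:
  moves:
    - [[0.98, -0.3, -0.3], [0, 0, 0], 0]
    - [[0.98, -0.3, 0], [0, 0, 0], 0]
    - [[0.98, -0.3, 0], [0, 0, 0], 0]
    - [[0.98, -0.3, 0], [0, 0, 0], 0]
    - [[0.98, -0.3, 0], [0, 0, 0], 0]

```text
clock: 34.35
position: [0.575, -0.1765, 0.1957]
ee_rot: [0.739, 0.674, 0.0, 0.0]
ft_force: [0.1, 0.1, -1.8]
grip_width: 0.135
```

move_arm:
  moves:
    - [[0.98, -0.3, 0], [0, 0, 0], 0]
    - [[0.98, -0.3, 0], [0, 0, 0], 0]
    - [[0.98, -0.3, 0], [0, 0, 0], 0]
    - [[0.98, -0.3, 0], [0, 0, 0], 0]
    - [[0.98, -0.3, 0], [0, 0, 0], 0]

```text
clock: 34.98
position: [0.5489, -0.0512, 0.1958]
ee_rot: [0.739, 0.674, 0.0, 0.0]
ft_force: [0.5, -0.2, -1.8]
grip_width: 0.125
```

move_arm:
  moves:
    - [[0.98, 0, 0], [0, 0, 0], 0]
    - [[0.98, 0, 0], [0, 0, 0], 0]
    - [[0.98, 0, 0], [0, 0, 0], 0]
    - [[0.98, 0, 0], [0, 0, 0], 0]
    - [[0.98, 0, 0], [0, 0, 0], 0]

```text
clock: 35.6
position: [0.5603, 0.0707, 0.1958]
ee_rot: [0.739, 0.674, 0.0, -0.0]
ft_force: [0.7, -0.5, -0.9]
grip_width: 0.123
```

move_arm:
  moves:
    - [[0.98, 0, 0], [0, 0, 0], 0]
    - [[0.98, 0, 0], [0, 0, 0], 0]
    - [[0.98, 0, 0], [0, 0, 0], 0]
    - [[0.94, 0, 0], [0, 0, 0], 0]
    - [[0, 0, 0], [0, 0, -10], 0]

```text
clock: 36.22
position: [0.5689, 0.1698, 0.1949]
ee_rot: [0.675, 0.738, 0.0, -0.0]
ft_force: [0.7, -0.3, -1.3]
grip_width: 0.128
```

move_arm:
  moves:
    - [[0, 0, 0], [0, 0, -10], 0]
    - [[0, 0, 0], [0, 0, -10], 0]
    - [[0, 0, 0], [0, 0, -10], 0]
    - [[0, 0, 0], [0, 0, -10], 0]
    - [[0, 0, 0], [0, 0, -10], 0]

```text
clock: 36.85
position: [0.5693, 0.1671, 0.1951]
ee_rot: [0.3, 0.954, -0.0, -0.0]
ft_force: [0.2, 0.3, -1.6]
grip_width: 0.129
```

move_arm:
  moves:
    - [[0, 0, 0], [0, 0, -10], 0]
    - [[0, 0, 0], [0, 0, -10], 0]
    - [[0, 0, 0], [0, 0, -10], 0]
    - [[0, 0, 0], [0, 0, 0], 0]
    - [[0, 0, 0], [0, 0, 0], 0]

```text
clock: 37.48
position: [0.5693, 0.1668, 0.1951]
ee_rot: [0.048, 0.999, 0.0, -0.0]
ft_force: [0.2, 0.4, -1.6]
grip_width: 0.125
```

```bash
sed -i 's/^C0=.*$/C0=np.array([.5823,.1403,0]); YAW=-5.5/' h.py
python3 - <<'E'
from h import *
np.set_printoptions(precision=4,suppress=True)
delta(2)
im,i=snap('wrist','w9')
print('pred card near end top',proj(i,S(x=-.065,k=2,z=get_obs()['position'][2]-.0066)))
for r in range(150,178,3): print(r,im[r,225:330:1].astype(int).min(1)[10:70:3])
E
```

```text
pos [0.5693 0.1668 0.1951] F [ 0.2479  0.3969 -1.5916] w 0.1248596669562667 case xy [-0.0155  0.0252]
yaw err deg 0.02997181868215648 tilt 0.004361736374356001 units to go [-0.0197 -0.0066 -0.    ]
pred card near end top [[255.5045 164.5479]]
150 [ 59  59  33  43  40  50 138 141 136  51  51  58  63  63  62  64  60  40
  45  40]
153 [ 58  57  45  42  36  89 142 145 146  99  54  61  61  60  61  65  55  44
  41  41]
156 [ 63  57  46  44  38 105 147 149 148 136  51  60  55  61  64  59  65  45
  45  46]
159 [ 61  61  43  42  40 136 144 143 145 158  47  57  57  56  63  62  65  46
  36  44]
162 [ 59  63  49  47  38 180 217 221 228 217  43  56  58  61  62  66  63  46
  41  40]
165 [ 56  49  40  46  40 255 255 255 255 255  56  52  60  63  64  60  48  42
  43  36]
168 [ 60  47  41  36  39 255 255 255 255 255  54  56  57  56  63  62  46  41
  46  40]
171 [ 59  59  45  49  40 255 255 255 255 255  52  55  61  59  59  65  47  43
  42  40]
174 [ 58  61  42  38  39 255 255 255 255 255  56  56  58  61  62  62  46  43
  41  39]
177 [ 56  54  48  45  39 255 255 255 255 255  57  56  61  62  57  61  57  45
  44  38]
```

move_arm:
  moves:
    - [[-0.05, 0, 0.6], [0, 0, 0], 0]
    - [[0, 0, 0.8], [0, 0, 0], 0]
    - [[0, 0, 0.8], [0, 0, 0], 0]
    - [[0, 0, 0.8], [0, 0, 0], 0]
    - [[0, 0, 0.2], [0, 0, 0], 0]

```text
clock: 38.15
position: [0.5694, 0.1662, 0.1129]
ee_rot: [0.046, 0.999, -0.001, -0.001]
ft_force: [0.6, 0.5, -1.6]
grip_width: 0.126
```

move_arm:
  moves:
    - [[0, 0, 0.2], [0, 0, 0], 0]
    - [[0, 0, 0.2], [0, 0, 0], 0]
    - [[0, 0, 0.2], [0, 0, 0], 0]
    - [[0, 0, 0.2], [0, 0, 0], 0]
    - [[0, 0, 0], [0, 0, 0], 0]

```text
clock: 38.78
position: [0.5702, 0.1665, 0.0947]
ee_rot: [0.046, 0.999, -0.0, -0.0]
ft_force: [0.5, -0.0, -1.5]
grip_width: 0.127
```

move_arm:
  moves:
    - [[0, 0, 0.2], [0, 0, 0], 0]
    - [[0, 0, 0.2], [0, 0, 0], 0]
    - [[0, 0, 0.2], [0, 0, 0], 0]
    - [[0, 0, 0.1], [0, 0, 0], 0]
    - [[0, 0, 0], [0, 0, 0], 0]

```text
clock: 39.4
position: [0.5704, 0.1665, 0.0773]
ee_rot: [0.046, 0.999, -0.0, -0.0]
ft_force: [-0.2, -0.1, -1.6]
grip_width: 0.129
```

move_arm:
  moves:
    - [[0, 0, 0.1], [0, 0, 0], 0]
    - [[0, 0, 0.08], [0, 0, 0], 0]
    - [[0, 0, 0.05], [0, 0, 0], 0]
    - [[0, 0, 0], [0, 0, 0], 0]

```text
clock: 39.9
position: [0.5707, 0.1668, 0.0735]
ee_rot: [0.046, 0.999, 0.0, 0.0]
ft_force: [-8.4, -1.7, 15.7]
grip_width: 0.128
```

move_arm:
  moves:
    - [[0, 0, -0.04], [0, 0, 0], 0.3]
    - [[0, 0, 0], [0, 0, 0], 0.3]
    - [[0, 0, 0], [0, 0, 0], 0.3]
    - [[0, 0, -0.4], [0, 0, 0], 0.3]
    - [[0, 0, -0.9], [0, 0, 0], 0.3]

```text
clock: 40.52
position: [0.5699, 0.1664, 0.1053]
ee_rot: [0.046, 0.999, -0.0, -0.001]
ft_force: [0.5, -0.3, 0.5]
grip_width: 0.299
```

move_arm:
  moves:
    - [[0, 0, -1], [0, 0, 0], 0.3]
    - [[0, 0, -1], [0, 0, 0], 0.3]
    - [[0, 0, -1], [0, 0, 0], 0.3]
    - [[0, 0, -0.6], [0, 0, 0], 0.4]
    - [[0, 0, 0], [0, 0, 10], 0.4]

```text
clock: 41.15
position: [0.5711, 0.1667, 0.1969]
ee_rot: [0.134, 0.991, 0.001, 0.001]
ft_force: [-0.4, 0.3, -0.6]
grip_width: 0.398
```

move_arm:
  moves:
    - [[0, 0, 0], [0, 0, 10], 0.4]
    - [[0, 0, 0], [0, 0, 10], 0.4]
    - [[0, 0, 0], [0, 0, 10], 0.4]
    - [[0, 0, 0], [0, 0, 10], 0.4]
    - [[0, 0, 0], [0, 0, 10], 0.4]

```text
clock: 41.78
position: [0.5703, 0.1665, 0.1952]
ee_rot: [0.541, 0.841, -0.0, -0.0]
ft_force: [0.1, -0.7, -0.0]
grip_width: 0.398
```

move_arm:
  moves:
    - [[0, 0, 0], [0, 0, 10], 0.4]
    - [[0, 0, 0], [0, 0, 10], 0.4]
    - [[0, 0, 0], [0, 0, 10], 0.4]
    - [[-0.5, -0.1, 0], [0, 0, 0], 0.4]
    - [[-1, -0.16, 0], [0, 0, 0], 0.4]

```text
clock: 42.4
position: [0.5601, 0.1289, 0.1951]
ee_rot: [0.737, 0.676, -0.0, -0.0]
ft_force: [-0.2, -0.8, 0.6]
grip_width: 0.401
```

move_arm:
  moves:
    - [[-1, -0.16, 0], [0, 0, 0], 0.4]
    - [[-1, -0.16, 0], [0, 0, 0], 0.4]
    - [[-1, -0.16, 0], [0, 0, 0], 0.4]
    - [[-1, -0.16, 0], [0, 0, 0], 0.4]
    - [[-1, -0.16, 0], [0, 0, 0], 0.4]

```text
clock: 43.02
position: [0.5287, 0.0053, 0.1954]
ee_rot: [0.739, 0.674, 0.0, -0.0]
ft_force: [-0.5, -0.3, 0.0]
grip_width: 0.401
```

move_arm:
  moves:
    - [[-1, -0.16, 0], [0, 0, 0], 0.4]
    - [[-1, -0.16, 0], [0, 0, 0], 0.4]
    - [[-1, -0.16, 0], [0, 0, 0], 0.4]
    - [[-1, -0.16, 0], [0, 0, 0], 0.4]
    - [[-1, -0.16, 0], [0, 0, 0], 0.4]

```text
clock: 43.65
position: [0.4971, -0.1172, 0.1953]
ee_rot: [0.739, 0.674, 0.0, -0.0]
ft_force: [-0.3, -0.1, -0.1]
grip_width: 0.405
```

move_arm:
  moves:
    - [[-1, -0.16, 0], [0, 0, 0], 0.4]
    - [[-1, -0.16, 0], [0, 0, 0], 0.4]
    - [[-1, -0.16, 0], [0, 0, 0], 0.4]
    - [[-1, -0.16, 0], [0, 0, 0], 0.4]
    - [[-1, -0.16, 0], [0, 0, 0], 0.4]

```text
clock: 44.28
position: [0.4655, -0.2397, 0.1953]
ee_rot: [0.739, 0.674, 0.0, -0.0]
ft_force: [1.4, -0.3, -0.1]
grip_width: 0.401
```

move_arm:
  moves:
    - [[-1, -0.16, 0.5], [0, 0, 0], 0.4]
    - [[-1, -0.16, 0.8], [0, 0, 0], 0.4]
    - [[0, 0, 0.7], [0, 0, 0], 0.4]
    - [[0, 0, 0], [0, 0, 0], 0.4]

```text
clock: 44.78
position: [0.4532, -0.2865, 0.1441]
ee_rot: [0.739, 0.674, -0.0, -0.001]
ft_force: [0.0, 0.2, 0.8]
grip_width: 0.401
```

```bash
cat > tab.py <<'E'
from h import *
np.set_printoptions(precision=4,suppress=True)
o=get_obs(); print(o['position'],o['ee_rot'],o['ft_force'])
im,i=snap('wrist','w10',s=1.5)
d=im.astype(int).sum(2)<150
c=np.array([.4512,-.2877,.095]); u=np.array([.096,.995,0]); print('pred far end, near end',proj(i,[c-.02*u,c+.02*u]))
for r in range(190,262,4): print(r,''.join('#' if v else '.' for v in d[r,200:320]))
E
python3 tab.py
```

```text
[ 0.4532 -0.2865  0.1441] [ 0.7386  0.6741 -0.0004 -0.0012] [0.0154 0.234  0.808 ]
pred far end, near end [[254.4413 247.5506]
 [254.6018 197.5527]]
190 .............................................................#..........................................................
194 .................................................#############..........................................................
198 .................................................##############.........................................................
202 .................................................##############.........................................................
206 .................................................##############.........................................................
210 .................................................##############.........................................................
214 .................................................##############.........................................................
218 .................................................##############.........
[... 598 characters left out ...]
....#############..........................................................
242 ......................####.......................#############..........................###.............................
246 .....................#####.......................#############..........................#####...........................
250 ########............######..............................................................######............#######.......
254 #######............#######..............................................................#######............########.....
258 #####.............########..............................................................########.............########...
```

move_arm:
  moves:
    - [[-0.05, -0.04, 0.6], [0, 0, 0], 0.4]
    - [[0, 0, 0.9], [0, 0, 0], 0.4]
    - [[0, 0, 0.9], [0, 0, 0], 0.4]
    - [[0, 0, 0.5], [0, 0, 0], 0.4]
    - [[0, 0, 0], [0, 0, 0], 0.4]

```text
clock: 45.45
position: [0.4526, -0.288, 0.0722]
ee_rot: [0.739, 0.674, -0.0, -0.001]
ft_force: [-0.5, -0.5, 0.7]
grip_width: 0.399
```

move_arm:
  moves:
    - [[0, 0, 0], [0, 0, 0], 0]
    - [[0, 0, 0], [0, 0, 0], 0]
    - [[0, 0, 0], [0, 0, 0], 0]
    - [[0, 0, 0], [0, 0, 0], 0]

```text
clock: 45.95
position: [0.4534, -0.2887, 0.0736]
ee_rot: [0.739, 0.674, 0.0, 0.001]
ft_force: [-1.4, 0.6, 6.4]
grip_width: 0.13
```

move_arm:
  moves:
    - [[0, 0, -0.6], [0, 0, 0], 0]
    - [[0, 0, -1], [0, 0, 0], 0]
    - [[0, 0, -1], [0, 0, 0], 0]
    - [[0, 0, -1], [0, 0, 0], 0]
    - [[0, 0, -1], [0, 0, 0], 0]

```text
clock: 46.58
position: [0.4529, -0.2885, 0.1895]
ee_rot: [0.739, 0.674, 0.0, 0.0]
ft_force: [1.3, -0.7, -0.5]
grip_width: 0.127
```

move_arm:
  moves:
    - [[0.97, 0.2, -0.3], [0, 0, 0], 0]
    - [[0.97, 0.2, 0], [0, 0, 0], 0]
    - [[0.97, 0.2, 0], [0, 0, 0], 0]
    - [[0.97, 0.2, 0], [0, 0, 0], 0]
    - [[0.97, 0.2, 0], [0, 0, 0], 0]

```text
clock: 47.2
position: [0.4891, -0.1693, 0.1962]
ee_rot: [0.739, 0.674, 0.0, 0.0]
ft_force: [0.8, -0.1, -1.2]
grip_width: 0.127
```

move_arm:
  moves:
    - [[0.97, 0.2, 0], [0, 0, 0], 0]
    - [[0.97, 0.2, 0], [0, 0, 0], 0]
    - [[0.97, 0.2, 0], [0, 0, 0], 0]
    - [[0.97, 0.2, 0], [0, 0, 0], 0]
    - [[0.97, 0.2, 0], [0, 0, 0], 0]

```text
clock: 47.82
position: [0.5251, -0.0509, 0.1963]
ee_rot: [0.739, 0.674, 0.0, 0.0]
ft_force: [0.1, -0.2, -1.4]
grip_width: 0.132
```

move_arm:
  moves:
    - [[0.97, 0.2, 0], [0, 0, 0], 0]
    - [[0.97, 0.2, 0], [0, 0, 0], 0]
    - [[0.97, 0.2, 0], [0, 0, 0], 0]
    - [[0.97, 0.2, 0], [0, 0, 0], 0]
    - [[0.97, 0.2, 0], [0, 0, 0], 0]

```text
clock: 48.45
position: [0.5613, 0.0682, 0.1958]
ee_rot: [0.739, 0.674, 0.0, 0.0]
ft_force: [0.9, 0.4, -0.3]
grip_width: 0.124
```

move_arm:
  moves:
    - [[0, 0, 0], [0, 0, -10], 0]
    - [[0, 0, 0], [0, 0, -10], 0]
    - [[0, 0, 0], [0, 0, -10], 0]
    - [[0, 0, 0], [0, 0, -10], 0]
    - [[0, 0, 0], [0, 0, -10], 0]

```text
clock: 49.08
position: [0.5611, 0.0675, 0.1954]
ee_rot: [0.382, 0.924, -0.0, 0.0]
ft_force: [-0.3, 0.3, -1.0]
grip_width: 0.128
```

move_arm:
  moves:
    - [[0, 0, 0], [0, 0, -10], 0]
    - [[0, 0, 0], [0, 0, -10], 0]
    - [[0, 0, 0], [0, 0, -10], 0]
    - [[0, 0, 0], [0, 0, -10], 0]
    - [[0, 0, 0], [0, 0, 0], 0]

```text
clock: 49.7
position: [0.561, 0.0674, 0.1954]
ee_rot: [0.046, 0.999, 0.0, 0.0]
ft_force: [-0.7, -0.3, -0.6]
grip_width: 0.13
```

Run:
```python
from h import *
np.set_printoptions(precision=4,suppress=True)
delta(0)
im,i=snap('wrist','w11',s=1.5)
print('pred card near end top',proj(i,S(x=-.065,k=0,z=get_obs()['position'][2]-.0066)))
for r in range(150,178,3): print(r,im[r,225:330:1].astype(int).min(1)[10:70:3])
```

```text
pos [0.561  0.0674 0.1954] F [-0.7328 -0.3482 -0.6394] w 0.1300701286497816 case xy [-0.0142 -0.0746]
yaw err deg 0.19333140831696483 tilt 0.003389749540753621 units to go [ 0.0328 -0.0148 -0.    ]
pred card near end top [[255.3504 162.1235]]
150 [ 58  57  44  45  47  52 145 144 134  34  59  62  67  48  51  54  46  46
  54  41]
153 [ 62  60  45  48  47  97 158 159 163  76  60  64  68  44  48  48  47  54
  48  34]
156 [ 63  60  47  43  40 126 157 158 163 122  60  62  69  48  49  47  47  51
  48  34]
159 [ 63  48  39  44  46 148 156 160 157 158  55  58  69  52  48  49  43  51
  51  39]
162 [ 61  46  46  46  42 158 168 166 167 174  61  59  62  56  46  53  50  46
  47  36]
165 [ 63  49  44  45  44 255 255 255 255 255  60  63  63  53  49  48  47  47
  52  33]
168 [ 61  54  45  41  45 255 255 255 255 255  61  52  52  46  49  46  55  50
  49  34]
171 [ 61  57  38  43  42 255 255 255 255 255  39  41  46  42  44  51  49  49
  49  34]
174 [ 62  59  48  50  48 255 255 255 255 255  34  39  49  52  45  49  48  52
  47  29]
177 [ 64  60  39  44  47 255 255 255 255 255  37  43  46  49  45  49  52  49
  48  31]
```

View pics/w11.png

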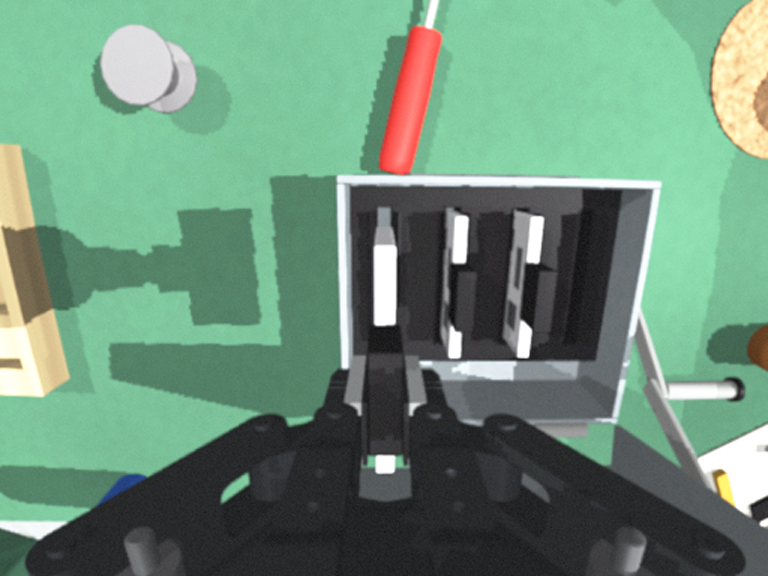

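move_arm:
  moves:
    - [[0.04, 0, 0.6], [0, 0, 0], 0]
    - [[0, 0, 0.8], [0, 0, 0], 0]
    - [[0, 0, 0.8], [0, 0, 0], 0]
    - [[0, 0, 0.8], [0, 0, 0], 0]
    - [[0, 0, 0.2], [0, 0, 0], 0]

```text
clock: 50.38
position: [0.5587, 0.067, 0.1133]
ee_rot: [0.047, 0.999, -0.0, -0.001]
ft_force: [0.1, -0.4, -0.6]
grip_width: 0.131
```

move_arm:
  moves:
    - [[0, 0, 0.2], [0, 0, 0], 0]
    - [[0, 0, 0.2], [0, 0, 0], 0]
    - [[0, 0, 0.2], [0, 0, 0], 0]
    - [[0, 0, 0.2], [0, 0, 0], 0]
    - [[0, 0, 0], [0, 0, 0], 0]

```text
clock: 51.0
position: [0.5596, 0.0671, 0.0949]
ee_rot: [0.046, 0.999, -0.0, -0.0]
ft_force: [0.5, -0.5, -0.5]
grip_width: 0.126
```

move_arm:
  moves:
    - [[0, 0, 0.2], [0, 0, 0], 0]
    - [[0, 0, 0.2], [0, 0, 0], 0]
    - [[0, 0, 0.2], [0, 0, 0], 0]
    - [[0, 0, 0.1], [0, 0, 0], 0]
    - [[0, 0, 0], [0, 0, 0], 0]

```text
clock: 51.62
position: [0.5597, 0.0671, 0.0776]
ee_rot: [0.046, 0.999, -0.0, -0.0]
ft_force: [0.1, -0.6, -1.0]
grip_width: 0.128
```

move_arm:
  moves:
    - [[0, 0, 0.1], [0, 0, 0], 0]
    - [[0, 0, 0.08], [0, 0, 0], 0]
    - [[0, 0, 0.05], [0, 0, 0], 0]
    - [[0, 0, 0], [0, 0, 0], 0]

```text
clock: 52.12
position: [0.5601, 0.0672, 0.0736]
ee_rot: [0.046, 0.999, 0.0, 0.0]
ft_force: [-6.2, -0.4, 16.6]
grip_width: 0.129
```

move_arm:
  moves:
    - [[0, 0, -0.04], [0, 0, 0], 0.2]
    - [[0, 0, 0], [0, 0, 0], 0.2]
    - [[0, 0, 0], [0, 0, 0], 0.2]
    - [[0, 0, -0.4], [0, 0, 0], 0.2]
    - [[0, 0, -0.9], [0, 0, 0], 0.2]

```text
clock: 52.75
position: [0.5593, 0.067, 0.1056]
ee_rot: [0.046, 0.999, -0.0, -0.001]
ft_force: [0.3, 0.6, 0.3]
grip_width: 0.203
```

move_arm:
  moves:
    - [[0, 0, -1], [0, 0, 0], 0.3]
    - [[0, 0, -1], [0, 0, 0], 0.3]
    - [[0, 0, -1], [0, 0, 0], 0.3]
    - [[0, 0, -1], [0, 0, 0], 0.4]
    - [[0, 0, -0.6], [0, 0, 10], 0.4]

```text
clock: 53.38
position: [0.5603, 0.067, 0.2226]
ee_rot: [0.134, 0.991, 0.0, 0.001]
ft_force: [-0.4, -0.2, 0.3]
grip_width: 0.4
```

move_arm:
  moves:
    - [[0, 0, 0], [0, 0, 10], 0.4]
    - [[0, 0, 0], [0, 0, 10], 0.4]
    - [[0, 0, 0], [0, 0, 10], 0.4]
    - [[0, 0, 0], [0, 0, 10], 0.4]
    - [[0, 0, 0], [0, 0, 10], 0.4]

```text
clock: 54.0
position: [0.5599, 0.067, 0.2212]
ee_rot: [0.542, 0.841, 0.0, 0.0]
ft_force: [-0.1, -0.5, 0.5]
grip_width: 0.4
```

move_arm:
  moves:
    - [[0, 0, 0], [0, 0, 10], 0.4]
    - [[0, 0, 0], [0, 0, 10], 0.4]
    - [[0, 0, 0], [0, 0, 10], 0.4]
    - [[0.5, 0, 0], [0, 0, 0], 0.4]
    - [[1, 0, 0], [0, 0, 0], 0.4]

```text
clock: 54.62
position: [0.5635, 0.1048, 0.2211]
ee_rot: [0.738, 0.675, 0.0, 0.0]
ft_force: [1.7, -0.4, -0.8]
grip_width: 0.394
```

move_arm:
  moves:
    - [[1, 0, 0], [0, 0, 0], 0.4]
    - [[1, 0, 0], [0, 0, 0], 0.4]
    - [[1, 0, 0], [0, 0, 0], 0.4]
    - [[1, 0, 0], [0, 0, 0], 0.4]
    - [[1, 0, 0], [0, 0, 0], 0.4]

```text
clock: 55.25
position: [0.5748, 0.2306, 0.2206]
ee_rot: [0.739, 0.674, 0.0, -0.0]
ft_force: [-1.0, 0.1, 0.4]
grip_width: 0.398
```

Run:
```python
from h import *
np.set_printoptions(precision=4,suppress=True)
delta(3)
im,i=snap('wrist','w12',s=1.5)
print('pin pred ends',proj(i,[C0+RC@np.array([.0464,y,.0982]) for y in(.119,.171)])*1.5)
```

```text
pos [0.5748 0.2306 0.2206] F [-0.9555  0.0782  0.3845] w 0.3982622736287731 case xy [-0.0161  0.0892]
yaw err deg -89.70953086205381 tilt 0.006519040883514039 units to go [-0.5683  0.042  -0.0001]
pin pred ends [[481.6588 249.1008]
 [487.1774 165.6811]]
```

View pics/w12.png

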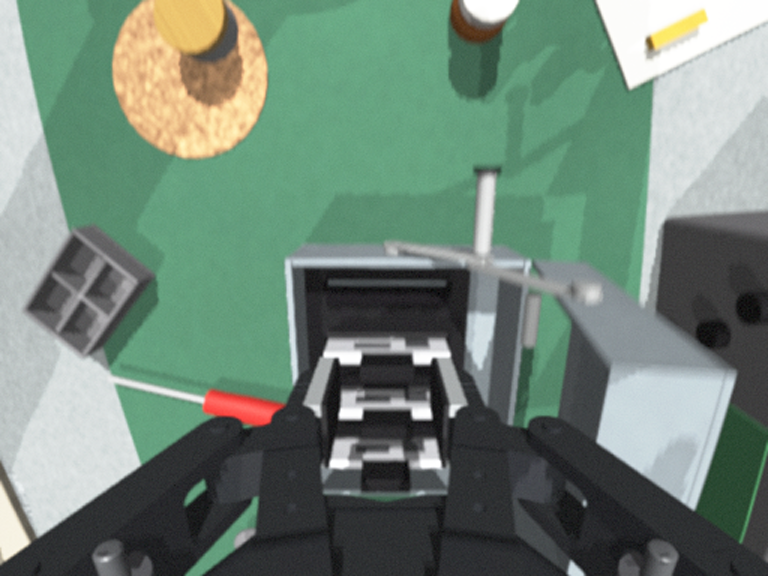

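move_arm:
  moves:
    - [[1, 0, 0], [0, 0, 0], 0.4]
    - [[1, 0, 0], [0, 0, 0], 0.4]
    - [[1, 0, 0], [0, 0, 0], 0.4]
    - [[0.75, 0, 0], [0, 0, 0], 0.4]
    - [[0, 0, 0], [0, -10, 0], 0.4]

```text
clock: 55.92
position: [0.5846, 0.3205, 0.222]
ee_rot: [0.737, 0.67, -0.065, 0.06]
ft_force: [1.2, 0.0, -0.8]
grip_width: 0.4
```

move_arm:
  moves:
    - [[0, 0, 0], [0, -10, 0], 0.4]
    - [[0, 0.85, 0], [0, 0, 0], 0.4]
    - [[0, 0.85, 0], [0, 0, 0], 0.4]
    - [[0.3, 0.8, 0.8], [0, 0, 0], 0.4]
    - [[0.28, 0, 0.8], [0, 0, 0], 0.4]

```text
clock: 56.55
position: [0.6465, 0.316, 0.1765]
ee_rot: [0.728, 0.663, -0.129, 0.117]
ft_force: [0.1, 0.2, -1.4]
grip_width: 0.401
```

Run:
```python
from h import *
np.set_printoptions(precision=4,suppress=True)
o=get_obs(); Rt=R.from_quat(o['ee_rot']).as_matrix(); print(o['position'],o['ft_force'],'case',(o['position']-C0)@RC,'axes in case',(Rt.T@RC))
tgt=C0+RC@np.array([.0464,.149,.084]); print('units',Rt.T@(tgt-o['position'])/.025)
im,i=snap('wrist','w13',s=1.2)
print('pin pred ends',proj(i,[C0+RC@np.array([.0464,y,.0982]) for y in(.119,.171)])*1.2)
```

```text
[0.6465 0.316  0.1765] [ 0.0632  0.238  -1.3695] case [0.047  0.181  0.1765] axes in case [[-0.0026  0.9394 -0.3429]
 [ 1.      0.003   0.0005]
 [ 0.0015 -0.3429 -0.9394]]
units [ 0.0642 -0.031   3.9141]
pin pred ends [[306.9801 282.4488]
 [307.1187 227.5955]]
```

View pics/w13.png

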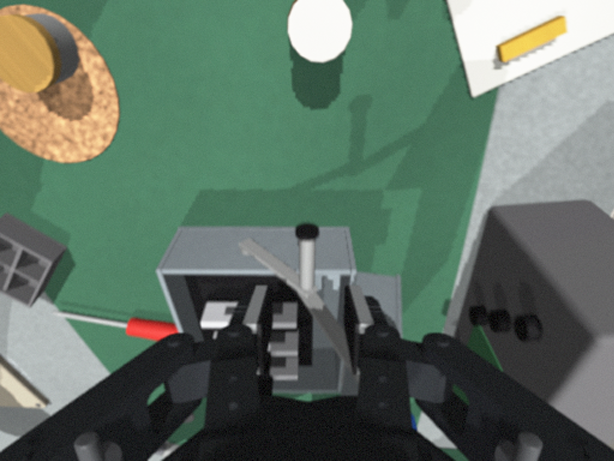

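move_arm:
  moves:
    - [[0.06, -0.03, 0.9], [0, 0, 0], 0.4]
    - [[0, 0, 0.9], [0, 0, 0], 0.4]
    - [[0, 0, 0.9], [0, 0, 0], 0.4]
    - [[0, 0, 0.8], [0, 0, 0], 0.4]
    - [[0, 0, 0.4], [0, 0, 0], 0.4]

```text
clock: 57.22
position: [0.6407, 0.285, 0.085]
ee_rot: [0.727, 0.664, -0.129, 0.117]
ft_force: [0.7, -0.2, -0.4]
grip_width: 0.402
```

move_arm:
  moves:
    - [[0, 0, 0], [0, 0, 0], 0]
    - [[0, 0, 0], [0, 0, 0], 0]
    - [[0, 0, 0], [0, 0, 0], 0]
    - [[0, 0, 0], [0, 0, 0], 0]
  squeeze: 40

```text
clock: 57.72
position: [0.6424, 0.2851, 0.0866]
ee_rot: [0.728, 0.664, -0.127, 0.117]
ft_force: [3.4, 0.5, 0.9]
grip_width: 0.121
```

Run:
```python
import numpy as np
p=lambda a:81*np.array([np.cos(a),np.sin(a)])
A=np.radians(np.arange(45.9,45.9+7*8,7))
for a,b in zip(A[:-1],A[1:]):
    d=(p(b)-p(a))/25; print(round(np.degrees(b),1),'y %.2f  z %.2f x %.2f'%(d[0],-.94*d[1],-.342*d[1]))
```

```text
52.9 y -0.30  z -0.24 x -0.09
59.9 y -0.33  z -0.21 x -0.07
66.9 y -0.35  z -0.17 x -0.06
73.9 y -0.37  z -0.12 x -0.05
80.9 y -0.39  z -0.08 x -0.03
87.9 y -0.39  z -0.04 x -0.01
94.9 y -0.40  z 0.01 x 0.00
101.9 y -0.39  z 0.05 x 0.02
```

move_arm:
  moves:
    - [[-0.09, -0.3, -0.24], [0, 0, 0], 0]
    - [[-0.07, -0.33, -0.21], [0, 0, 0], 0]
    - [[-0.06, -0.35, -0.17], [0, 0, 0], 0]

```text
clock: 58.1
position: [0.619, 0.2874, 0.1038]
ee_rot: [0.728, 0.664, -0.126, 0.118]
ft_force: [7.4, 1.3, 4.0]
grip_width: 0.125
```

move_arm:
  moves:
    - [[-0.05, -0.37, -0.12], [0, 0, 0], 0]
    - [[-0.03, -0.39, -0.08], [0, 0, 0], 0]
    - [[-0.01, -0.39, -0.04], [0, 0, 0], 0]

```text
clock: 58.48
position: [0.5917, 0.29, 0.1119]
ee_rot: [0.728, 0.664, -0.125, 0.119]
ft_force: [8.3, 0.4, 13.1]
grip_width: 0.119
```

move_arm:
  moves:
    - [[0, -0.3, -0.05], [0, 0, 0], 0]
    - [[0, 0, 0], [0, 0, 0], 0.6]
    - [[0, 0, -0.6], [0, 0, 0], 0.6]
    - [[0, -0.2, -1], [0, 0, 0], 0.6]
    - [[0, 0, -1], [0, 0, 0], 0.6]

```text
clock: 59.1
position: [0.5781, 0.3143, 0.1722]
ee_rot: [0.727, 0.664, -0.128, 0.117]
ft_force: [0.2, -0.5, -0.2]
grip_width: 0.597
```

move_arm:
  moves:
    - [[0, 0, -1], [0, 0, 0], 0.6]
    - [[0, 0, -1], [0, 0, 0], 0.6]
    - [[0, 0, 0], [0, 0, 0], 0.6]
    - [[0, 0, 0], [0, 0, 0], 0.6]
    - [[0, 0, 0], [0, 0, 0], 0.6]

```text
clock: 59.72
position: [0.5797, 0.3299, 0.2171]
ee_rot: [0.727, 0.664, -0.129, 0.117]
ft_force: [-0.2, -0.2, -0.4]
grip_width: 0.598
```

Run:
```python
from h import *
o=get_obs(); print(o['position'],o['ft_force'])
a,_=snap('wrist','w14'); b,_=snap('side','s14')
x=cv2.resize(b[100:240,100:300],(500,350),interpolation=cv2.INTER_CUBIC); y=cv2.resize(a,(467,350))
cv2.imwrite('pics/c14.png',cv2.resize(np.hstack([x,y]),(800,290))[...,::-1])
```

```text
[0.57969    0.32994968 0.21706436] [-0.1927512  -0.20500815 -0.3589417 ]
```

View pics/c14.png

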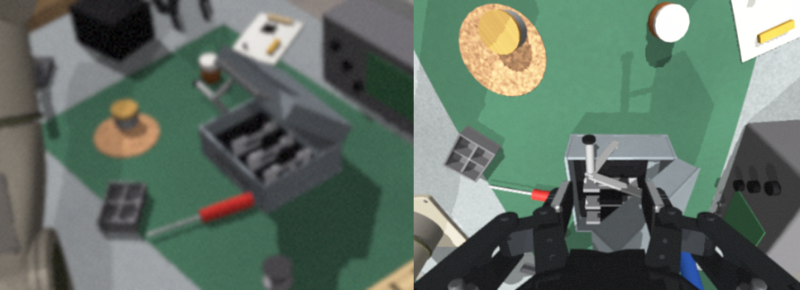

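move_arm:
  moves:
    - [[0.9, 0, -0.6], [0, 0, 0], 0.6]
    - [[0.9, 0, -0.6], [0, 0, 0], 0.6]
    - [[0.9, 0, -0.6], [0, 0, 0], 0.6]
    - [[0.9, 0, -0.6], [0, 0, 0], 0.6]
    - [[0.9, 0, -0.6], [0, 0, 0], 0.6]

```text
clock: 60.45
position: [0.5919, 0.4619, 0.2499]
ee_rot: [0.727, 0.664, -0.129, 0.117]
ft_force: [0.3, -0.4, -0.3]
grip_width: 0.601
```

move_arm:
  moves:
    - [[0.9, 0, -0.6], [0, 0, 0], 0.6]
    - [[0.5, 0, -0.3], [0, 0, 0], 0.6]
    - [[0, 0, 0], [0, 0, 0], 0.6]
    - [[0, 0, 0], [0, 0, 0], 0.6]
    - [[0, 0, 0], [0, 0, 0], 0.6]

```text
clock: 61.08
position: [0.5958, 0.501, 0.2597]
ee_rot: [0.728, 0.664, -0.128, 0.117]
ft_force: [-0.2, 0.3, 0.7]
grip_width: 0.594
```

move_arm:
  moves:
    - [[0, 0, 0], [0, 0, 0], 0.6]
    - [[0, 0, 0], [0, 0, 0], 0.6]
    - [[0, 0, 0], [0, 0, 0], 0.6]
    - [[0, 0, 0], [0, 0, 0], 0.6]
    - [[0, 0, 0], [0, 0, 0], 0.6]

```text
clock: 61.7
position: [0.5957, 0.5017, 0.2592]
ee_rot: [0.727, 0.664, -0.128, 0.117]
ft_force: [0.7, -0.4, 0.3]
grip_width: 0.601
```

move_arm:
  moves:
    - [[0, 0, 0], [0, 0, 0], 0.6]
    - [[0, 0, 0], [0, 0, 0], 0.6]
    - [[0, 0, 0], [0, 0, 0], 0.6]
    - [[0, 0, 0], [0, 0, 0], 0.6]
    - [[0, 0, 0], [0, 0, 0], 0.6]

```text
clock: 62.32
position: [0.5957, 0.5017, 0.2592]
ee_rot: [0.727, 0.664, -0.128, 0.117]
ft_force: [0.1, 0.4, -0.5]
grip_width: 0.6
```

Run:
```python
from h import *
o=get_obs(); print(o['clock'],o['position'],o['ft_force'])
np.set_printoptions(precision=4,suppress=True)
i=camera_info('top'); b=camera('side'); a=camera('top')
A=np.load('pics/top0.npy'); 
x=cv2.resize(a[120:260,60:260],(500,350),interpolation=cv2.INTER_CUBIC); y=cv2.resize(b[100:240,110:310],(500,350),interpolation=cv2.INTER_CUBIC)
cv2.imwrite('pics/c15.png',cv2.resize(np.hstack([x,y]),(800,280))[...,::-1])
```

```text
62.325 [0.5956856  0.50169051 0.25918833] [ 0.13354986  0.37413747 -0.52212064]
```

View pics/c15.png

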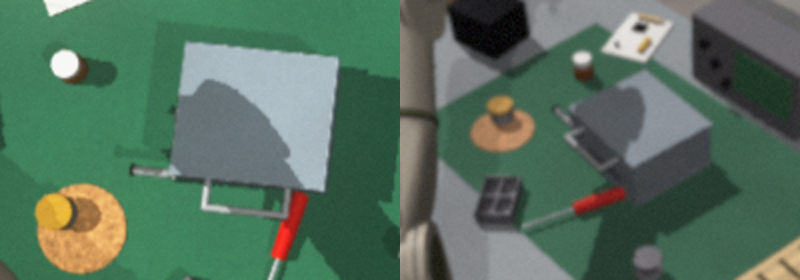

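Run:
```python
from h import *
from m1 import *
np.set_printoptions(precision=4,suppress=True)
im,i=snap('top','t16')
hsv=cv2.cvtColor(im,cv2.COLOR_RGB2HSV); H,S_,V=[hsv[...,k].astype(int) for k in range(3)]
m=(H>17)&(H<28)&(S_>150)
for c in blob(m,3,(65,200,135,265)): print('tin',cen(c),cv2.contourArea(c),onz(i,cen(c),.037))
print('guess',onz(i,[[87.5,225.5]],.037))
A=np.load('pics/top0.npy').astype(int); D=np.abs(A-im.astype(int)).sum(2)
e=lambda x:cv2.Canny(x.astype(np.uint8),60,150)
# lid corner edges: same columns/rows in both pictures along lines
for r in (150,170,190): print(r,[np.where(e(q)[r,135:240])[0]+135 for q in(A,im)])
for c in (160,185,210): print(c,[np.where(e(q)[135:232,c])[0]+135 for q in(A,im)])
# other things unmoved: mean diff in regions
for n,(x,y) in dict(spray=(315,112),meter=(412,225),brush=(350,281),spool=(268,247),bits=(157,278),driver=(200,232),flux=(94,153)).items(): print(n,D[y-14:y+14,x-14:x+14].mean())
```

```text
tin (86.56172839506173, 225.6090534979424) 243.0 [[0.4518 0.4305 0.037 ]]
guess [[0.4522 0.4278 0.037 ]]
150 [array([151, 229]), array([151, 229])]
170 [array([149, 181, 182, 198, 206, 207, 227]), array([149, 184, 185, 227])]
190 [array([146, 225]), array([146, 201, 202, 225])]
160 [array([141, 209, 212, 219, 220, 221, 222, 223, 224]), array([141, 161, 162, 209, 219, 220, 221, 222, 223, 224])]
185 [array([144, 167, 168, 184, 185, 211, 214, 224, 227]), array([144, 170, 171, 211, 214, 224, 227])]
210 [array([146, 172, 173, 174, 184, 185, 214, 216, 227, 228, 229, 230]), array([146, 210, 211, 214, 216, 228, 229, 230])]
spray 4.475765306122449
meter 5.480867346938775
brush 4.830357142857143
spool 40.464285714285715
bits 8.85076530612245
driver 45.139030612244895
flux 4.654336734693878
```

move_arm:
  moves:
    - [[0, 0, 0], [0, 10, 0], 1]
    - [[0, 0, 0], [0, 10, 0], 1]
    - [[-0.56, -0.93, 0], [0, 0, 0], 1]
    - [[-0.56, -0.93, 0], [0, 0, 0], 1]
    - [[-0.56, -0.93, 0], [0, 0, 0], 1]

```text
clock: 63.1
position: [0.5231, 0.4657, 0.2612]
ee_rot: [0.738, 0.674, -0.011, 0.01]
ft_force: [0.1, 0.4, 0.1]
grip_width: 0.999
```

move_arm:
  moves:
    - [[-0.56, -0.93, 0.6], [0, 0, 0], 1]
    - [[-0.56, -0.93, 0.8], [0, 0, 0], 1]
    - [[-0.56, -0.93, 0.8], [0, 0, 0], 1]
    - [[0, 0, 0.9], [0, 0, 0], 1]
    - [[0, 0, 0], [0, 0, 0], 1]

```text
clock: 63.72
position: [0.4497, 0.4277, 0.1837]
ee_rot: [0.738, 0.674, -0.013, 0.01]
ft_force: [0.1, -0.7, 0.4]
grip_width: 1.001
```

Run:
```python
from h import *
from m1 import *
np.set_printoptions(precision=4,suppress=True)
o=get_obs(); print(o['position'],o['ee_rot'])
im,i=snap('wrist','w17')
hsv=cv2.cvtColor(im,cv2.COLOR_RGB2HSV); H,S_,V=[hsv[...,k].astype(int) for k in range(3)]
p=np.array([.4488,.4305,.037])
e=np.array([p+[.025*np.cos(t),.025*np.sin(t),0] for t in np.linspace(0,6.28,24)])
q=proj(i,e); print('pred bbox',q.min(0),q.max(0))
for c in blob((H>17)&(H<28)&(S_>150)&(V>130),2): 
    print(cv2.boundingRect(c),cv2.contourArea(c),onz(i,cen(c),.037))
    x,y,w,h=cv2.boundingRect(c); print('width-mid',onz(i,[[x+w/2,y+w/2]],.037))
```

```text
[0.4497 0.4277 0.1837] [ 0.7384  0.6741 -0.0129  0.0105]
pred bbox [232.7733 159.5465] [279.1296 204.3401]
```

Run:
```python
from h import *
from m1 import *
np.set_printoptions(precision=4,suppress=True)
im=np.load('pics/w17.npy'); i=camera_info('wrist')
hsv=cv2.cvtColor(im,cv2.COLOR_RGB2HSV); H,S_,V=[hsv[...,k].astype(int) for k in range(3)]
print(im[182,225:290:5].tolist(), im[150:215:6,256].tolist())
for c in blob((H>16)&(H<28)&(S_>165),2): print(cv2.boundingRect(c),cv2.contourArea(c),onz(i,cen(c),.037))
```

```text
[[235, 186, 134], [225, 174, 126], [195, 152, 95], [198, 157, 88], [210, 167, 95], [233, 192, 107], [229, 186, 103], [228, 185, 103], [228, 187, 103], [230, 188, 105], [233, 193, 108], [232, 189, 106], [230, 181, 131]] [[209, 162, 117], [132, 130, 122], [205, 162, 91], [215, 170, 93], [230, 189, 107], [230, 188, 104], [230, 188, 107], [234, 192, 108], [230, 188, 104], [224, 177, 101], [153, 115, 84]]Traceback (most recent call last):
  File "<stdin>", line 7, in <module>
  File "m1.py", line 9, in cen
    M=cv2.moments(c); return M['m10']/M['m00'],M['m01']/M['m00']
                             ~~~~~~~~^~~~~~~~~
ZeroDivisionError: float division by zero
```

move_arm:
  moves:
    - [[0.1, 0, 0], [0, 1.8, 0], 1]
    - [[0, 0, 1], [0, 0, 0], 1]
    - [[0, 0, 1], [0, 0, 0], 1]
    - [[0, 0, 1], [0, 0, 0], 1]
    - [[0, 0, 1], [0, 0, 0], 1]

```text
clock: 64.4
position: [0.4516, 0.4314, 0.085]
ee_rot: [0.739, 0.674, 0.001, -0.001]
ft_force: [-0.3, -0.4, -0.0]
grip_width: 1.002
```

move_arm:
  moves:
    - [[0, 0, 1], [0, 0, 0], 1]
    - [[0, 0, 0.9], [0, 0, 0], 1]
    - [[0, 0, 0.5], [0, 0, 0], 1]
    - [[0, 0, 0.1], [0, 0, 0], 1]
    - [[0, 0, 0], [0, 0, 0], 1]

```text
clock: 65.03
position: [0.4512, 0.4313, 0.0231]
ee_rot: [0.739, 0.674, 0.001, -0.0]
ft_force: [0.2, 0.6, -0.1]
grip_width: 0.999
```

move_arm:
  moves:
    - [[0, 0, 0], [0, 0, 0], 0]
    - [[0, 0, 0], [0, 0, 0], 0]
    - [[0, 0, 0], [0, 0, 0], 0]
    - [[0, 0, 0], [0, 0, 0], 0]
    - [[0, 0, 0], [0, 0, 0], 0]
  squeeze: 30

```text
clock: 65.65
position: [0.451, 0.4313, 0.0231]
ee_rot: [0.739, 0.674, 0.001, -0.0]
ft_force: [-0.5, -2.2, 4.6]
grip_width: 0.57
```

move_arm:
  moves:
    - [[0, 0, -0.4], [0, 0, 0], 0]
    - [[-0.64, -0.4, 0], [0, 0, 0], 0]
    - [[-0.64, -0.4, 0], [0, 0, 0], 0]
    - [[0, 0, 0.2], [0, 0, 0], 0]
    - [[0, 0, 0.2], [0, 0, 0], 0]

```text
clock: 66.28
position: [0.4282, 0.4017, 0.0228]
ee_rot: [0.738, 0.674, 0.0, -0.0]
ft_force: [-14.9, -15.9, 53.7]
grip_width: 0.568
```

move_arm:
  moves:
    - [[0, 0, 0], [0, 0, 0], 0]
    - [[0, 0, 0], [0, 0, 0], 0.9]
    - [[0, 0, 0], [0, 0, 0], 1]
    - [[0, 0, 0], [0, 0, 0], 1]
    - [[0, 0, -0.5], [0, 0, 0], 1]

```text
clock: 66.9
position: [0.4273, 0.4004, 0.0342]
ee_rot: [0.739, 0.674, -0.001, -0.0]
ft_force: [-0.0, -0.9, -1.1]
grip_width: 1.001
```

move_arm:
  moves:
    - [[0, 0, -1], [0, 0, 0], 1]
    - [[0, 0, -1], [0, 0, 0], 1]
    - [[0, 0, -1], [0, 0, 0], 1]
    - [[0, 0, -1], [0, 0, 0], 1]
    - [[0, 0, -1], [0, 0, 0], 1]

```text
clock: 67.53
position: [0.428, 0.4009, 0.1615]
ee_rot: [0.739, 0.674, 0.0, -0.0]
ft_force: [-0.4, 0.0, 0.5]
grip_width: 1.001
```

move_arm:
  moves:
    - [[1, 0, -1], [0, 0, 0], 1]
    - [[1, 0, -1], [0, 0, 0], 1]
    - [[1, 0, 0], [0, 0, 0], 1]
    - [[1, 0, 0], [0, 0, 0], 1]
    - [[1, 0, 0], [0, 0, 0], 1]

```text
clock: 68.15
position: [0.4393, 0.5261, 0.2108]
ee_rot: [0.739, 0.674, 0.0, -0.0]
ft_force: [0.7, 1.1, 0.4]
grip_width: 0.997
```

move_arm:
  moves:
    - [[1, 0, 0], [0, 0, 0], 1]
    - [[0, 0, 0], [0, 0, 0], 1]
    - [[0, 0, 0], [0, 0, 0], 1]
    - [[0, 0, 0], [0, 0, 0], 1]

```text
clock: 68.65
position: [0.442, 0.5493, 0.2103]
ee_rot: [0.739, 0.674, 0.0, -0.0]
ft_force: [0.1, 0.3, 0.3]
grip_width: 0.994
```

Run:
```python
from h import *
from m1 import *
np.set_printoptions(precision=4,suppress=True)
im,i=snap('top','t18',s=1.5); o=get_obs(); print(o['clock'],o['position'],o['ft_force'])
hsv=cv2.cvtColor(im,cv2.COLOR_RGB2HSV); H,S_,V=[hsv[...,k].astype(int) for k in range(3)]
for c in blob((H>17)&(H<28)&(S_>150),1,(65,200,135,265)): print('tin',cen(c),cv2.contourArea(c),onz(i,cen(c),.037))
```

```text
68.7 [0.4419 0.5494 0.2103] [-0.1819 -0.5829 -0.4645]
tin (96.23643410852713, 234.12403100775194) 258.0 [[0.428  0.4019 0.037 ]]
```

Run:
```python
from h import *
from m1 import *
A=np.load('pics/top0.npy'); B=np.load('pics/t18.npy')
for q in(A,B):
    hsv=cv2.cvtColor(q,cv2.COLOR_RGB2HSV); H,S_,V=[hsv[...,k].astype(int) for k in range(3)]
    d=blob(((H<8)|(H>172))&(S_>170),1,(180,205,225,290))[0]
    s=blob((S_<50)&(V>60),1,(252,230,285,262))[0]
    m=blob(((H<8)|(H>172))&(S_>170),1,(375,190,450,260))[0]
    print('driver',cen(d),'spool',cen(s),cv2.contourArea(s),'meter',cen(m))
    E=cv2.Canny(q,60,150)
    print([np.where(E[r,135:240])[0]+135 for r in(150,200)],[np.where(E[135:232,c])[0]+135 for c in(160,205)])
hand_in()
```

```text
driver (204.44787077826723, 232.63142437591776) spool (268.16146916146914, 247.34996534996534) 240.5 meter (411.5135644310475, 224.8260487314745)
[array([151, 229]), array([145, 223])] [array([141, 209, 212, 219, 220, 221, 222, 223, 224]), array([146, 169, 188, 227, 230])]
driver (204.6735474006116, 232.4418960244648) spool (268.1355695317959, 247.30468204053108) 238.5 meter (411.4969240426867, 224.84331450094163)
[array([151, 229]), array([145, 223])] [array([141, 209, 212, 219, 220, 221, 222, 223, 224, 229]), array([146])]
the job is handed in; nothing more can be done
```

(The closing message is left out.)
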